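# Clamp a plaster cast in the tilted sawing stand

## Robot

A 6-joint arm with a two-finger parallel gripper is mounted at the origin on a cart in front of the work surface, level with it; the furniture and walls round the work are solid. World frame = base frame: x ahead of the robot, y to its left, z up, the work surface at z = 0. Lengths are in m, angles in rad, forces in N, time in s.
With the tool pointing down it reaches from about 0.325 to 0.775 m from the base axis. Payload 9.3 kg.
Tool frame: the origin (TCP) lies midway between the tips of the shut fingers; the grasp point (between the pads) lies 19 mm behind it (r.pinch_z is the distance from the TCP to the grasp point, in m); z points along the fingers, x is the direction in which the jaws open and shut, and the axes are right-handed (so a half turn about z gives the same grasp; the last joint's range is limited). The gripper opens to 85 mm and grips with 20 to 120 N. Pads are 22 mm wide; open, the fingers measure 114 mm over their backs; the gripper's body (76 mm by 85 mm) begins 54 mm behind the grasp point. The pads swing forward as they close: fully open they stand 13 mm farther back than shut.
Start: joints at [1.054, 0.259, 0.021, 1.334, 0, 1.418], TCP at [0.196, 0.514, 0.231] pointing down, gripper open.
Joint ranges: [-3.04, 3.04], [-0.91, 1.82], [-1.04, 1.36], [-1.92, 1.95], [-1.52, 1.45], [-3.14, 3.14]. Speed limits (rad/s): [2.22, 2.22, 2.79, 3.14, 3.14, 3.14].

## Interface

Orientations are given as a rotation vector (axis times angle).
In Python, from rig import r gives the robot as it stands. The module is installed in compiled form; this text tells all that it offers.
- The arm moves only by the tool apply_moves, never from a script. Its argument "commands" is one flat list of numbers, 4 for each row, row after row: the shift along the tool's x, y, z in mm, then the turn about the tool's z in rad. A call has 1 to 5 rows; each row shifts and turns the pose as measured when the row begins, along the tool's axes as they then stand; what a row does not reach is not made up. A row lasts 1/12 s, in which the tool goes at most 41.7 mm and 7.16 degrees, less where a joint would pass 70% of its speed; a pose out of reach is approached as far as the arm can. A call with a gripper value outside its range is refused whole. "claw" is the opening in per cent of the stroke, from 0 (shut) to 100 (fully open), set as the call begins (left out, the last holds). The fingers move at their own pace and stop on an object; "grip_force" is the grip in N (left out, the last holds). Time passes only in rows, so rows that do not move let the fingers close. It gives the time, the measured TCP pose, the force and the opening at its end, in the units of the state.
- r.state(): the state, without advancing time (a new reading comes with each control period).
- r.snapshot(name): name is "side" or "top" or "wrist"; returns a dict with "color" (400x640x3 uint8, red, green, blue), "z_map" (400x640 float32, m along the optical axis (not along the pixel's ray), 0 where there is no reading), "fx", "fy", "cx", "cy" (pixels), "k1" (the pictures are not rectified: a ray, as slopes to the right and down, at radius r is drawn at 1 + k1 r^2 times it, then the intrinsics apply), "origin" and "rotation" of the camera in the world; the wrist camera has in their place "mount" (4x4, takes a point from camera to tool coordinates, whose origin is the TCP and whose axes are the tool frame's). Camera axes: x right, y up, looking along -z (the intrinsics and any distortion apply to the point x, -y, -z); pixel columns grow to the right and rows downward; lengths in m; the calibration is good to about 2 mm. A picture is of the moment at which its call begins: read the wrist's pose just before it.
- r.sign_off(): hands the job in, once; it reports no verdict.
Trained networks look in a picture, given as the dict that the camera call returned (one of the last four; its "shot" number tells which), for a name from the list of things; names that differ only in an ending like _2 or _b are one class to them, and where a whole thing is asked for, a point or a joint stands for the part that bears it (a point fixed in the world has none). Each returns a list of dicts, best first, with "conf" (0 to 1); they miss things now and then, are a little off and sometimes report something else, mostly with a low value. They report only what shows in the picture. A call takes as long as a camera call. They do not tell look-alikes from the thing itself.
- r.cut_out(picture, label): "region" (400x640 bool, what is visible of it) and "uv" ([column, row] in pixels, amid what is visible of it).
- r.mark_of(picture, label): "uv" ([column, row] in pixels: a listed point, or the origin of a listed thing).
The state is a dict: "clock": time; "joint_positions": joint angles; "dq": joint speeds; "joint_torque": joint torques, N m; "ee_pos": TCP position; "ee_rot": TCP orientation; "force": force on the tool from outside, world axes, zero at the start; "torque": the same for the moment, N m; "gripper_width": finger opening in m.
Only numpy, scipy, OpenCV 4.12 (cv2) and the standard library are available. Lean on these libraries where they do the work, as an engineer would, in place of code of your own. Each camera call takes 0.05 s, during which the arm holds its last target.

## Task

Flip up the cam lever of the tilted stand and slide its stop well back, then lay the cast gently on the sloping pad with its flat back against the low fence and its front teeth towards the stop, squarely and in the middle. Slide the stop against the cast and flip the cam lever fully down again, so that the cast is clamped; leave the jars, the beaker and the two bottles where they stand.

Things in the scene. Friction and masses are not known exactly. Their poses are not given: they have to be found in the camera images.
- cast: the only bare plaster cast (cream jaw with teeth, no tray), loose, 0.1 to 0.17 kg, 61 x 71 x 29 mm (x, y, z). Origin: centre of its underside; z up through the teeth, +x to its flat back, -x to its front. Its sides are upright for the lowest 13 mm and nearly parallel: grip it low, across y, 66 to 68 mm wide at the origin. Starts level on the bench in one of four places, back turned to the robot within 75 degrees
- cast_back (a point): middle of the cast's flat back (a face 40 mm wide), 6 mm above its underside, 30.5 mm from the cast's origin along +x; axes of the cast
- cast_front (a point): middle of the cast's rounded front, 12 mm above its underside, 30 mm from the cast's origin along -x; axes of the cast
- bed: bed of the grey metal sawing stand, fixed, tilted 30 degrees, low end to the robot. Origin: on the pad's surface at the foot of the fence, mid-width. x up the slope, y across (left seen from the robot), z square off the bed. Pad: rubber-faced, x 0 to 79 mm, 62 mm wide, surface z = 0; the 96 mm wide bed plate beside it is 14 mm lower. Fence: face at x = 0, 62 wide, 10 thick, 18 mm high
- pad_middle (a point): on the pad's surface, 31 mm up the slope from the fence: the cast's origin belongs about here, its +x down the slope; axes of the bed. Up the slope from the pad the stop's rail runs on, a bar 24 mm wide flush with the pad, to x = 202 mm on the bed; struts with black knobs at the bed's sides reach y = +-69 mm at x about 150 mm and stay below z = 15 mm
- rail_stop: sliding stop; slides only along the bed's x, axes of the bed. Origin: on the jaw's face at pad height, so its x in the bed frame is the gap from fence to jaw: 20 to 98 mm, at the start 22 to 42. Jaw 36 wide, 10 thick, up to z = 24 mm; behind it a neck 8 wide, z 2 to 16, x 10 to 64 mm, then the carriage, 41 wide, x 60 to 100, up to z = 24 mm. Unlocked 3 N of friction hold it; locked over 15 N
- cam_lever (a joint): angle of the cam lever, rad. 0 (start) = fully down, locked: it points from its pivot down the slope, rising 20 degrees off the bed, above the neck. Grows as its end is lifted and swung over up the slope, to 1.85 = fully up, leaning back at its end stop; pulled on up the slope it then drags the stop along. The cam bites below 0.7. It stays where left (0.12 N m); unlocking or pressing home takes 5 N at the grip
- lever_grip (a point): middle of the finger grip across the lever's end: a black roller, 15 mm thick, 20 mm long along the bed's y, 52 mm from the pivot, that turns freely on its pin, so pinched by its two ends it lets the lever swing while the fingers keep their direction. Axes turn with the lever, equal the bed's at 0
- lever_pivot (a point): the lever's pivot, on the stop 80 mm up the slope from the jaw's face and 13 mm above pad height; turns about the bed's y; axes of the bed. Pulling the raised lever down the slope slides the unlocked stop, gently, before the lever turns; on its way down below 0.7 rad the cam draws the stop up to 6 mm nearer the fence
- separator_jar: bystander: round white jar with blue lid, 65 mm across, 85 mm high; origin at the centre of its underside
- beaker: bystander: translucent measuring beaker, 69 mm across, 82 mm high; origin at the centre of its underside
- vaseline_jar: bystander: small round white jar with red lid, 50 mm across, 51 mm high; origin at the centre of its underside
- dropper: bystander: brown dropper bottle, 31 mm across, 62 mm high, standing close in front of the cast's teeth; origin at the centre of its underside
- spray_bottle: bystander: tall plastic spray bottle with red trigger head, 86 mm across, 322 mm high, beside the stand's upper end on the right; the only tall thing besides the desk lamp; origin at the centre of its underside
Mind the look-alikes: they are no part of the job. Several things have the shape of the cast; the one meant has the colours described above.

How it is judged:
On the way, in this order (a step that is already met when the one before it is completed fails the run):
1. lever flipped up and the stop slid back, so that the cast will fit (value of joint cam_lever above 0.8 rad and x of rail_stop in the frame of bed above 0.064 m), for 0.1 s.
2. the cast lies flat on the pad between fence and stop, let go (x of cast in the frame of bed between 0.024 and 0.05 m and y of cast in the frame of bed between -0.015 and 0.015 m and z of cast in the frame of bed between -0.003 and 0.004 m and angle between the z axis of cast and the z axis of bed, either way round below 0.08 rad and contact force between the fingers and cast below 0.05 N), for 0.2 s.
3. the lever fully down again (value of joint cam_lever below 0.12 rad), for 0.2 s.
At the end, for the whole second after the job is handed in: lever down (under 0.12 rad); cast clamped: stop presses it (over 0.3 N), gap 57 to 64.5 mm; cast flat on the pad (0.08 rad), flat back within 4 mm of the fence, central (back 9 mm, front 11 mm), at rest; jars, beaker and bottles moved under 30 mm (value of joint cam_lever below 0.12 rad and x of cast_back in the frame of bed between -0.002 and 0.004 m and y of cast_back in the frame of bed between -0.009 and 0.009 m and y of cast_front in the frame of bed between -0.011 and 0.011 m and z of cast_back in the frame of bed between 0.003 and 0.0095 m and angle between the z axis of cast and the z axis of bed, either way round below 0.08 rad and x of rail_stop in the frame of bed between 0.057 and 0.0645 m and contact force between rail_stop and cast above 0.3 N and linear speed of cast below 0.01 m/s and distance of each of separator_jar, beaker, vaseline_jar, dropper, spray_bottle from where it was at the start of the episode below 0.03 m); the robot touches nothing.
It fails at once if a jar, the beaker or a bottle is knocked away (30 mm) (not (distance of separator_jar from where it was at the start of the episode below 0.03 m) or not (distance of beaker from where it was at the start of the episode below 0.03 m) or not (distance of vaseline_jar from where it was at the start of the episode below 0.03 m) or not (distance of dropper from where it was at the start of the episode below 0.03 m) or not (distance of spray_bottle from where it was at the start of the episode below 0.03 m)).
It fails at once if the cast is dropped (falls faster than 0.4 m/s when let go) (contact force between the fingers and cast below 0.05 N and linear speed of cast above 0.4 m/s).
It also fails if it takes over 64 s, if anything falls off the work surface, if the arm or the gripper's body presses on something with over 40 N, if the wrist force passes 120 N, or if a joint passes its speed limit or range.

## Working session

There is one attempt and no reset: what is moved stays moved. The work goes in short steps, Python scripts to look and compute and a tool call to move; the robot and the scene stay as the last step left them, time stands still between calls to the robot, and variables do not carry over. Pictures are saved under pics/ and viewed, and the job is handed in when it is done.

Besides the shell and the picture viewer there is one more tool, called after "Call:" by a JSON object that holds its "name" and its "arguments". apply_moves: Moves the arm, as the interface text tells. Its arguments: {"type":"object","properties":{"commands":{"type":"array"},"claw":{"type":"number"},"grip_force":{"type":"number"}},"required":["commands"]}

```bash
mkdir -p pics; cat > h.py <<'E'
import numpy as np, cv2
from rig import r
from scipy.spatial.transform import Rotation as R
def save(p,n): cv2.imwrite('pics/'+n+'.png', p['color'][:,:,::-1])
def campose(p,st=None):
    if 'origin' in p: 
        Rm=np.array(p['rotation']); 
        if Rm.shape!=(3,3): Rm=R.from_rotvec(Rm).as_matrix()
        return Rm,np.array(p['origin'])
    M=np.array(p['mount']); T=np.eye(4); T[:3,:3]=R.from_rotvec(st['ee_rot']).as_matrix(); T[:3,3]=st['ee_pos']
    W=T@M; return W[:3,:3],W[:3,3]
def rays(p,uv):
    uv=np.atleast_2d(np.array(uv,float))
    d=np.stack([(uv[:,0]-p['cx'])/p['fx'],(uv[:,1]-p['cy'])/p['fy']],1)
    rd=np.linalg.norm(d,axis=1); ru=rd.copy()
    for _ in range(20): ru=rd/(1+p['k1']*ru**2)
    s=d*(ru/np.maximum(rd,1e-9))[:,None]
    return np.stack([s[:,0],-s[:,1],-np.ones(len(s))],1)
def pts(p,uv,st=None):
    uv=np.atleast_2d(uv); z=p['z_map'][np.round(uv[:,1]).astype(int),np.round(uv[:,0]).astype(int)]
    Rm,o=campose(p,st); return (rays(p,uv)*z[:,None])@Rm.T+o, z
def onplane(p,uv,n,c,st=None):
    Rm,o=campose(p,st); d=rays(p,uv)@Rm.T; t=((c-o)@n)/(d@n); return o+d*t[:,None]
def cloud(p,mask,st=None):
    v,u=np.nonzero(mask); P,z=pts(p,np.stack([u,v],1),st); return P[z>0]
def project(p,P,st=None):
    Rm,o=campose(p,st); q=(np.atleast_2d(P)-o)@Rm; s=np.stack([q[:,0]/-q[:,2],-q[:,1]/-q[:,2]],1)
    r2=(s**2).sum(1); s=s*(1+p['k1']*r2)[:,None]
    return np.stack([s[:,0]*p['fx']+p['cx'],s[:,1]*p['fy']+p['cy']],1)
E
cat > a.py <<'E'
from h import *
import pickle
st=r.state(); print(st)
D={}
for n in ['top','side','wrist']:
    p=r.snapshot(n); save(p,n+'0'); D[n]=p
    print(n,{k:v for k,v in p.items() if k not in('color','z_map')})
    for l in ['cast','bed','rail_stop','lever_grip','dropper','spray_bottle','separator_jar','beaker','vaseline_jar']:
        try:
            c=r.cut_out(p,l); print(l,'cut',[(round(x['conf'],2),np.round(x['uv'])) for x in c][:5])
            c=r.mark_of(p,l); print(l,'mark',[(round(x['conf'],2),np.round(x['uv'],1)) for x in c][:5])
        except Exception as e: print(l,e)
pickle.dump((st,D),open('d0.pkl','wb'))
print(r.state()['clock'])
E
python3 - <<'E'
from h import *
import pickle
st=r.state(); print(st)
D={}
for n in ['top','side','wrist']:
    p=r.snapshot(n); save(p,n+'0'); D[n]=p
    print(n,{k:v for k,v in p.items() if k not in('color','z_map')})
pickle.dump((st,D),open('d0.pkl','wb'))
print(r.state()['clock'], r.pinch_z)
E
```

```text
{'clock': 0.0, 'joint_positions': array([1.05437525e+00, 2.59189927e-01, 2.07769088e-02, 1.33374018e+00,
       1.21554490e-05, 1.41819849e+00]), 'dq': array([-1.56674709e-03,  1.19010981e-04,  1.10283083e-03,  2.37699472e-05,
       -5.70026122e-04, -1.06334832e-03]), 'joint_torque': array([-1.40277054e-03, -5.55643022e+01,  3.44524419e+01,  1.38273594e-02,
       -2.62096301e-04, -4.65834705e-05]), 'ee_pos': array([0.19557294, 0.51374459, 0.23067338]), 'ee_rot': array([ 2.58618956e+00,  1.78257629e+00, -1.92632676e-03]), 'force': array([ 0.1951315 , -0.70677679, -0.11562992]), 'torque': array([0.02109447, 0.00034866, 0.02883236]), 'gripper_width': 0.08539896893011785}
top {'fx': 449.68399668660555, 'fy': 449.68399668660555, 'cx': 322.93267835092956, 'cy': 196.7744147856447, 'k1': -0.08752246608233334, 'origin': array([0.43069924, 0.0238849 , 1.20308363]), 'rotation': array([ 0.0664075 , -0.10401589, -1.59582766]), 'shot': 1}
side {'fx': 443.890703159591, 'fy': 443.890703159591, 'cx': 312.9015325654576, 'cy': 204.319597925379, 'k1': -0.0439364632098172, 'origin': array([-0.13259973, -0.32052821,  1.01153355]), 'rotation': array([ 0.62546448, -0.38423642, -1.08591047]), 'shot': 2}
wrist {'fx': 311.2917879957015, 'fy': 311.2917879957015, 'cx': 315.240223968271, 'cy': 197.79080131831984, 'k1': -0.059161174648028496, 'mount': array([[ 9.99999282e-01, -9.79389950e-04, -6.90099038e-04,
        -5.56765198e-04],
       [-1.13236231e-03, -9.60771313e-01, -2.77339507e-01,
        -7.09604848e-02],
       [-3.91403833e-04,  2.77340090e-01, -9.60771732e-01,
        -1.41924323e-01],
       [ 0.00000000e+00,  0.00000000e+00,  0.00000000e+00,
         1.00000000e+00]]), 'shot': 3}
0.15 0.0187
```

View pics/top0.png

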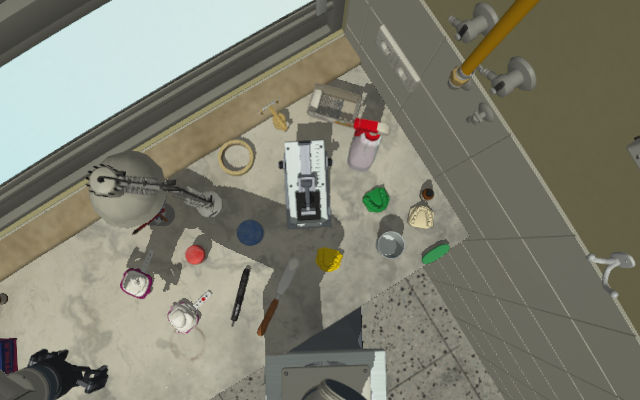

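View pics/side0.png

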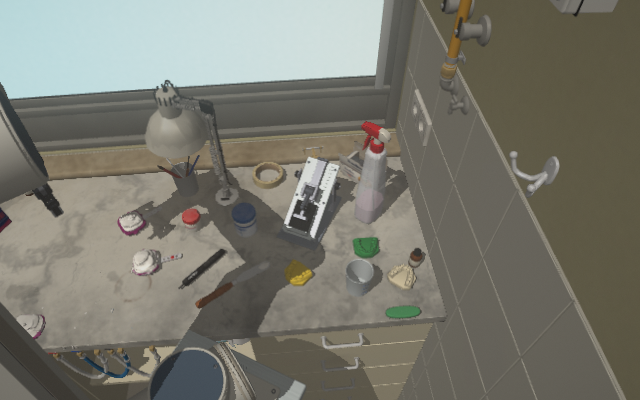

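```bash
python3 - <<'E'
from h import *
import pickle
st,D=pickle.load(open('d0.pkl','rb'))
for n in ['top','side']:
    p=D[n]
    for l in ['cast','bed','rail_stop','lever_grip','dropper','pad_middle','lever_pivot','cast_back','cast_front','spray_bottle','beaker','separator_jar','vaseline_jar']:
        for f in ([r.cut_out,r.mark_of] if l in('cast','rail_stop','bed') else [r.mark_of]):
          try:
            c=f(p,l)
            print(n,l,f.__name__,[(round(x['conf'],2),np.round(x['uv'],1).tolist(),np.round(pts(p,np.array(x['uv']))[0][0],3).tolist()) for x in c][:4])
          except Exception as e: print(l,e)
print(r.state()['clock'])
E
```

```text
top cast call [(0.79, [327.7, 258.5], [0.396, -0.014, 0.01]), (0.74, [419.8, 212.8], [0.509, -0.263, 0.02]), (0.62, [379.1, 199.9], [0.547, -0.156, 0.014])]
top cast call [(0.76, [374.0, 203.1], [0.539, -0.142, 0.014]), (0.69, [355.9, 154.4], [0.643, -0.084, 0.155]), (0.64, [326.5, 259.2], [0.394, -0.011, 0.015]), (0.62, [416.1, 213.2], [0.508, -0.251, 0.028])]
top bed call [(0.94, [307.8, 183.3], [0.582, 0.032, 0.121])]
top bed call [(0.56, [310.3, 221.0], [0.493, 0.029, 0.061]), (0.25, [422.8, 203.8], [0.535, -0.277, -0.002]), (0.21, [310.7, 211.0], [0.517, 0.027, 0.089])]
top rail_stop call [(0.86, [305.0, 187.8], [0.571, 0.039, 0.118])]
top rail_stop call [(0.88, [308.1, 213.7], [0.51, 0.034, 0.084]), (0.66, [419.2, 213.2], [0.509, -0.263, 0.013]), (0.29, [309.9, 219.1], [0.499, 0.03, 0.052])]
top lever_grip call [(0.69, [309.9, 200.6], [0.54, 0.028, 0.109])]
top dropper call [(0.64, [422.2, 197.5], [0.55, -0.271, 0.02])]
top pad_middle call [(0.94, [309.9, 209.6], [0.52, 0.029, 0.089])]
top lever_pivot call [(0.7, [307.6, 184.1], [0.58, 0.033, 0.12])]
top cast_back call [(0.89, 
[... 1528 characters left out ...]
309.5, 188.8], [0.581, 0.036, 0.123])]
side cast_back call [(0.86, [304.9, 266.2], [0.426, -0.022, -0.002]), (0.84, [395.6, 287.0], [0.467, -0.262, -0.001]), (0.74, [364.7, 237.8], [0.571, -0.136, 0.011])]
side cast_front call [(0.94, [285.6, 279.4], [-0.133, -0.321, 1.012]), (0.91, [370.6, 256.3], [0.522, -0.171, 0.008]), (0.74, [406.9, 265.0], [0.524, -0.269, 0.028]), (0.54, [193.4, 227.6], [0.396, 0.311, 0.02])]
side spray_bottle call [(0.84, [364.5, 212.5], [0.622, -0.112, 0.052])]
side beaker call [(0.58, [358.8, 289.0], [0.397, -0.184, 0.044])]
side separator_jar call [(0.96, [246.1, 229.0], [0.442, 0.164, 0.04])]
side vaseline_jar call [(0.76, [194.8, 225.0], [0.4, 0.306, 0.03])]
1.75
```

```bash
python3 - <<'E'
from h import *
import pickle
st,D=pickle.load(open('d0.pkl','rb'))
t=cv2.resize(D['top']['color'][125:235,265:445],None,fx=4.4,fy=4.4,interpolation=cv2.INTER_CUBIC)[:,:,::-1]
cv2.imwrite('pics/tz.png',t)
s=cv2.resize(D['side']['color'][140:300,270:440],None,fx=3.7,fy=3.7,interpolation=cv2.INTER_CUBIC)[:,:,::-1]
cv2.imwrite('pics/sz.png',s)
# bed cloud
for n in ['top','side']:
    p=D[n]; 
    v,u=np.mgrid[0:400,0:640]; P,z=pts(p,np.stack([u.ravel(),v.ravel()],1))
    m=(P[:,0]>.4)&(P[:,0]<.75)&(abs(P[:,1]-.03)<.09)&(P[:,2]>.03)&(P[:,2]<.25)&(z>0)
    Q=P[m]; print(n,len(Q))
    # plane z = a+b x + c y RANSAC w/ tilt 30
    best=None; rng=np.random.default_rng(0)
    for _ in range(3000):
        i=rng.choice(len(Q),3,replace=False); nn=np.cross(Q[i[1]]-Q[i[0]],Q[i[2]]-Q[i[0]]); L=np.linalg.norm(nn)
        if L<1e-6: continue
        nn/=L; nn*=np.sign(nn[2])
        if abs(nn[2]-np.cos(np.pi/6))>.03: continue
        k=(abs((Q-Q[i[0]])@nn)<.002).sum()
        if best is None or k>best[0]: best=(k,nn,Q[i[0]])
    k,nn,c=best; I=Q[abs((Q-c)@nn)<.003]; c=I.mean(0); nn=np.linalg.svd(I-c)[2][2]; nn*=np.sign(nn[2])
    print(k,nn,c,np.degrees(np.arccos(nn[2])),'yaw',np.degrees(np.arctan2(nn[1],nn[0]))-180)
    h=(Q-c)@nn; print(np.histogram(h,np.arange(-.03,.06,.003)))
E
```

```text
top 3419
1178 [-0.50106477 -0.01923689  0.86519596] [0.60933875 0.03846735 0.09794556] 30.094911683481115 yaw -357.80137846797527
(array([  0,   3,   1,   3,   2,   0,   3,   8, 115, 760, 768, 154,  56,
       118, 488, 243,  57,  46,  43,  47,  98, 123, 115,  47,  19,  17,
        19,  14,   2]), array([-3.0000000e-02, -2.7000000e-02, -2.4000000e-02, -2.1000000e-02,
       -1.8000000e-02, -1.5000000e-02, -1.2000000e-02, -9.0000000e-03,
       -6.0000000e-03, -3.0000000e-03, -6.9388939e-18,  3.0000000e-03,
        6.0000000e-03,  9.0000000e-03,  1.2000000e-02,  1.5000000e-02,
        1.8000000e-02,  2.1000000e-02,  2.4000000e-02,  2.7000000e-02,
        3.0000000e-02,  3.3000000e-02,  3.6000000e-02,  3.9000000e-02,
        4.2000000e-02,  4.5000000e-02,  4.8000000e-02,  5.1000000e-02,
        5.4000000e-02,  5.7000000e-02]))
side 2864
811 [-0.49800657 -0.01599499  0.86702573] [0.60007486 0.03259276 0.09321887] 29.88517136648349 yaw -358.16040461380675
(array([  2,   3,   2,   2,   1,   4,   2,  26, 175, 545, 549, 135,  59,
       178, 350, 209,  47,  33,  39,  57,  92,  98,  88,  40,  12,  17,
        15,   7,   3]), array([-3.0000000e-02, -2.7000000e-02, -2.4000000e-02, -2.1000000e-02,
       -1.8000000e-02, -1.5000000e-02, -1.2000000e-02, -9.0000000e-03,
       -6.0000000e-03, -3.0000000e-03, -6.9388939e-18,  3.0000000e-03,
        6.0000000e-03,  9.0000000e-03,  1.2000000e-02,  1.5000000e-02,
        1.8000000e-02,  2.1000000e-02,  2.4000000e-02,  2.7000000e-02,
        3.0000000e-02,  3.3000000e-02,  3.6000000e-02,  3.9000000e-02,
        4.2000000e-02,  4.5000000e-02,  4.8000000e-02,  5.1000000e-02,
        5.4000000e-02,  5.7000000e-02]))
```

View pics/tz.png

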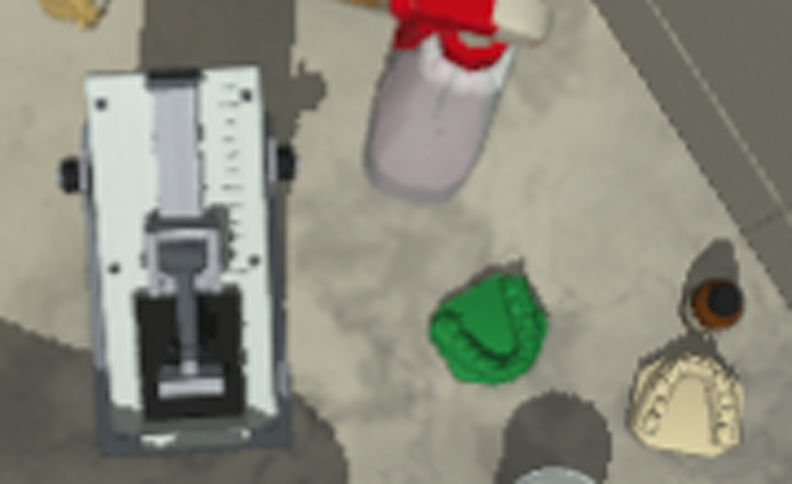

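View pics/sz.png

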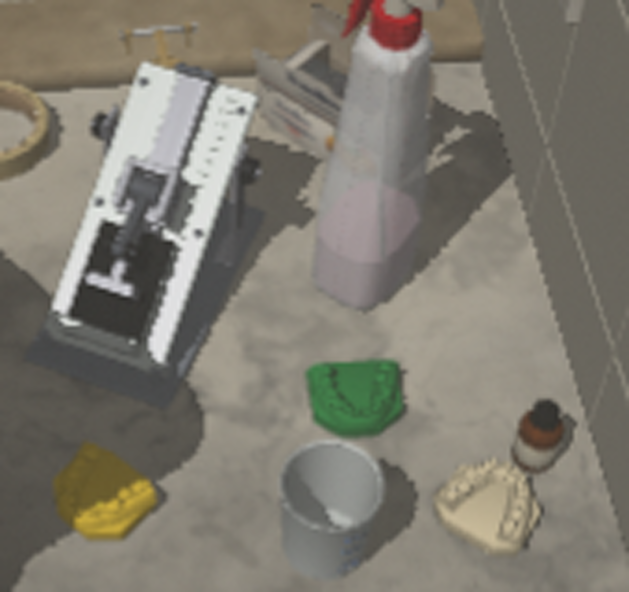

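```bash
python3 - <<'E'
from h import *
import pickle
st,D=pickle.load(open('d0.pkl','rb'))
yaw=np.radians(2.0);t=np.radians(30)
X=np.array([np.cos(t)*np.cos(yaw),np.cos(t)*np.sin(yaw),np.sin(t)]);Y=np.array([-np.sin(yaw),np.cos(yaw),0]);Z=np.cross(X,Y)
B=np.stack([X,Y,Z],1)
for n,c in [('top',[0.60933875,0.03846735,0.09794556]),('side',[0.60007486,0.03259276,0.09321887])]:
    p=D[n]; c=np.array(c)+Z*.014
    v,u=np.mgrid[0:400,0:640]; P,z=pts(p,np.stack([u.ravel(),v.ravel()],1))
    m=(P[:,0]>.38)&(P[:,0]<.75)&(abs(P[:,1]-.03)<.12)&(P[:,2]>.02)&(P[:,2]<.25)&(z>0)
    q=(P[m]-c)@B; 
    im=np.zeros((300,500,3),np.uint8)
    pl=q[abs(q[:,2]+.014)<.003]
    print(n,'origin plane z at',c,'plate y pct',np.percentile(pl[:,1],[0.5,2,98,99.5]),'x',np.percentile(pl[:,0],[0.5,2,98,99.5]))
    # edges as function of x
    for x0 in np.arange(-.15,.1,.03):
        s=pl[abs(pl[:,0]-x0)<.015]; print(round(x0,3),len(s),s[:,1].min() if len(s) else 0,s[:,1].max() if len(s) else 0)
    # rail top flush z=0
    rl=q[(abs(q[:,2])<.003)]; 
    for x0 in np.arange(-.13,.11,.02):
        s=rl[abs(rl[:,0]-x0)<.01]; print(' z0',round(x0,3),len(s),np.percentile(s[:,1],[3,97]) if len(s)>5 else 0)
    # world of origin if bed origin in this frame
    pickle.dump((c,B),open('b_%s.pkl'%n,'wb'))
    # y-center profile |y|<.015 relative
    for x0 in np.arange(-.16,-.06,.004):
        s=q[(abs(q[:,0]-x0)<.002)&(abs(q[:,1])<.035)]; print('   prof',round(x0,3),len(s),np.round(np.median(s[:,2]),4) if len(s) else 0)
E
```

```text
top origin plane z at [0.60234301 0.03822305 0.11006992] plate y pct [-0.117693   -0.04850202  0.04693706  0.05860252] x [-0.13469911 -0.12845456  0.08376206  0.08611766]
-0.15 6 -0.043992108256579274 0.03963762716572828
-0.12 123 -0.04934978711514768 0.04728634020529765
-0.09 115 -0.04818068256478292 0.047344115247511774
-0.06 123 -0.04779585772630371 0.04723591078152621
-0.03 191 -0.048351138238173164 0.0474657470573413
0.0 237 -0.047645762854087594 0.047448198467006784
0.03 332 -0.12735646525033997 0.06762183674708687
0.06 303 -0.11839423961830836 0.04748307863625742
0.09 117 -0.1257391422380428 0.04412381592565874
 z0 -0.13 17 [-0.02966227  0.0282283 ]
 z0 -0.11 127 [-0.02859366  0.0283065 ]
 z0 -0.09 78 [-0.02984992  0.02882396]
 z0 -0.07 121 [-0.03061728  0.02954774]
 z0 -0.05 128 [-0.02909242  0.02826953]
 z0 -0.03 3 0
 z0 -0.01 4 0
 z0 0.01 52 [-0.01812363  0.01231301]
 z0 0.03 83 [-0.05377356  0.05272374]
 z0 0.05 69 [-0.11878931  0.00956272]
 z0 0.07 76 [-0.01125317  0.01074926]
 z0 0.09 11 [-0.123458    0.01301816]
   prof -0.16 0 0
   prof -0.156 0 0
   prof -0.152 0 0
  
[... 1418 characters left out ...]

 z0 0.05 58 [-0.11952852  0.01705669]
 z0 0.07 55 [-0.00617429  0.01594121]
 z0 0.09 24 [-0.00721148  0.0180319 ]
   prof -0.16 0 0
   prof -0.156 0 0
   prof -0.152 0 0
   prof -0.148 0 0
   prof -0.144 0 0
   prof -0.14 0 0
   prof -0.136 0 0
   prof -0.132 1 -0.0212
   prof -0.128 38 -0.0141
   prof -0.124 51 -0.0084
   prof -0.12 41 0.0175
   prof -0.116 42 0.0167
   prof -0.112 29 -0.0011
   prof -0.108 39 -0.0005
   prof -0.104 39 0.0006
   prof -0.1 35 -0.0013
   prof -0.096 40 -0.0013
   prof -0.092 38 -0.0001
   prof -0.088 48 0.0001
   prof -0.084 41 0.0195
   prof -0.08 37 0.0199
   prof -0.076 29 -0.0001
   prof -0.072 41 -0.0008
   prof -0.068 39 0.0006
   prof -0.064 37 0.0011
```

```bash
cat >> h.py <<'E'
def goto(P,heading=None):
    s=r.state(); Rm=R.from_rotvec(s['ee_rot']).as_matrix(); d=Rm.T@(np.array(P)-s['ee_pos'])
    h=np.arctan2(Rm[1,0],Rm[0,0]); 
    print('t %.2f'%s['clock'],'pos',np.round(s['ee_pos'],4),'head %.1f'%np.degrees(h),'shift mm',np.round(d*1e3,1),'turn', None if heading is None else round(-((np.radians(heading)-h+np.pi)%(2*np.pi)-np.pi),3),'F',np.round(s['force'],1),'w %.4f'%s['gripper_width'], 'zdown %.4f'%Rm[2,2])
E
```

Call:
{"name": "apply_moves", "arguments": {"commands": [-21,32,-5,0,-21,32,-5,0,-21,32,-5,0,-21,32,-5,0,-21,32,-5,0]}}

```text
clock: 2.17
ee_pos: [0.3074, 0.3587, 0.2547]
ee_rot: [-2.575, -1.798, 0.004]
force: [0.5, 0.4, 0.8]
gripper_width: 0.0854
```

Call:
{"name": "apply_moves", "arguments": {"commands": [-21,32,-5,0,-21,32,-5,0,-21,32,-5,0,-21,32,-5,0,-21,32,-5,0]}}

```text
clock: 2.58
ee_pos: [0.4247, 0.1967, 0.2819]
ee_rot: [-2.574, -1.801, -0.001]
force: [0.9, 1.1, 1.4]
gripper_width: 0.0853
```

Call:
{"name": "apply_moves", "arguments": {"commands": [-21,32,0,-0.08,-21,32,0,-0.08,-21,32,0,-0.08,-16,26,0,-0.08,0,0,0,-0.08]}}

```text
clock: 3.0
ee_pos: [0.5317, 0.0796, 0.2837]
ee_rot: [2.153, 2.282, 0.005]
force: [-0.9, 1.1, -0.2]
gripper_width: 0.0854
```

```bash
python3 -c "
from h import *
goto([.555,.035,.30],92)"
```

```text
t 3.00 pos [0.5317 0.0796 0.2837] head 93.3 shift mm [-45.9  20.7 -16.2] turn 0.023 F [-0.9  1.1 -0.2] w 0.0854 zdown -1.0000
```

Call:
{"name": "apply_moves", "arguments": {"commands": [-23,10,-8,0.023,-23,10,-8,0,0,0,0,0], "claw": 45}}

```text
clock: 3.25
ee_pos: [0.5557, 0.0311, 0.299]
ee_rot: [2.177, 2.262, 0.003]
force: [-0.2, -0.5, 0.3]
gripper_width: 0.0515
```

```bash
python3 - <<'E'
from h import *
import pickle
st=r.state(); p=r.snapshot('wrist'); save(p,'w1'); pickle.dump((st,p),open('w1.pkl','wb'))
for l in ['lever_grip','lever_pivot','pad_middle','bed','rail_stop']:
    c=r.mark_of(p,l); print(l,[(round(x['conf'],2),np.round(x['uv'],1).tolist(),np.round(pts(p,np.array(x['uv']),st)[0][0],4).tolist()) for x in c][:3])
goto([.555,.035,.30],92)
E
```

```text
lever_grip [(0.8, [319.1, 151.2], [0.5291, 0.034, 0.1097]), (0.65, [103.0, 153.7], [0.5556, -0.2685, 0.015])]
lever_pivot [(0.73, [319.1, 200.9], [0.58, 0.036, 0.1237])]
pad_middle [(0.86, [317.9, 140.3], [0.5204, 0.0326, 0.0829])]
bed [(0.56, [317.3, 115.9], [0.4942, 0.031, 0.0526])]
rail_stop [(0.81, [320.8, 137.3], [0.5166, 0.0356, 0.0857]), (0.72, [104.7, 88.7], [0.4671, -0.2643, -0.0])]
t 3.55 pos [0.5533 0.0351 0.2986] head 92.4 shift mm [-0.1  1.7 -1.4] turn 0.007 F [ 0.8 -0.6  1.2] w 0.0383 zdown -1.0000
```

View pics/w1.png

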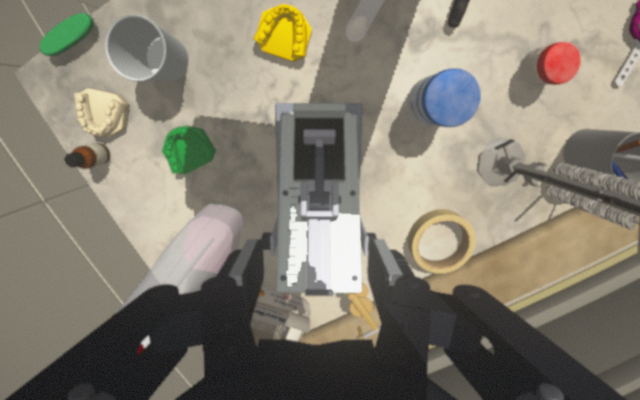

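```bash
cat > fitbed.py <<'E'
from h import *
from scipy.optimize import minimize
def ana(p,st,ref):
    yaw=np.radians(2.0);t=np.radians(30)
    X=np.array([np.cos(t)*np.cos(yaw),np.cos(t)*np.sin(yaw),np.sin(t)]);Y=np.array([-np.sin(yaw),np.cos(yaw),0]);Z=np.cross(X,Y)
    B=np.stack([X,Y,Z],1); c=np.array(ref)
    v,u=np.mgrid[0:400,0:640]; P,z=pts(p,np.stack([u.ravel(),v.ravel()],1),st)
    q=(P-c)@B; m=(z>0)&(q[:,0]>-.03)&(q[:,0]<.2)&(abs(q[:,1])<.07)&(q[:,2]>-.03)&(q[:,2]<.06); q=q[m]
    pl=q[(abs(q[:,2]+.014)<.004)&(q[:,0]>.02)]
    A=np.c_[pl[:,0],pl[:,1],np.ones(len(pl))]; co=np.linalg.lstsq(A,pl[:,2],rcond=None)[0]
    print('plate z fit slopes',np.round(co,4),'std',(A@co-pl[:,2]).std(),len(pl))
    for x0 in np.arange(.02,.2,.03):
        s=pl[abs(pl[:,0]-x0)<.015]; 
        if len(s)>10: print(' x %.2f'%x0,len(s),'y',np.round(np.percentile(s[:,1],[1,99]),4),'z',np.round(np.median(s[:,2]),4))
    pad=q[(abs(q[:,2])<.005)&(abs(q[:,0]-.04)<.04)&(abs(q[:,1])<.04)]
    print('pad y',np.percentile(pad[:,1],[2,98]),'z',np.median(pad[:,2]))
    f=q[(abs(q[:,1])<.025)&(q[:,0]<.012)&(q[:,0]>-.02)]
    print('fence top x',np.round(np.percentile(f[f[:,2]>.015][:,0],[2,50,98]),4),'z',np.round(np.median(f[f[:,2]>.015][:,2]),4))
    g=f[(f[:,2]>.004)&(f[:,2]<.014)]; print('fence face x (z .004-.014)',np.round(g[:,0],3)[:12],len(g))
    for s0,nm in ((.010,'side'),):
        pass
    j=q[(abs(q[:,1])>.012)&(abs(q[:,1])<.017)&(q[:,0]>.005)&(q[:,0]<.1)]
    o=np.argsort(j[:,0]); print('jaw strip'); 
    for x0 in np.arange(.01,.06,.003):
        s=j[abs(j[:,0]-x0)<.0015]; 
        if len(s): print('  %.3f'%x0,len(s),np.round(np.median(s[:,2]),4))
E
python3 - <<'E'
from fitbed import *
import pickle
st=r.state(); p=r.snapshot('wrist'); save(p,'w2'); pickle.dump((st,p),open('w2.pkl','wb'))
print(st['ee_pos'])
ana(p,st,[.4975,.0342,.05])
p=r.snapshot('wrist')
for l in ['lever_grip','lever_pivot','pad_middle','bed','rail_stop']:
    c=r.mark_of(p,l); print(l,[(round(x['conf'],2),np.round(x['uv'],1).tolist(),np.round(pts(p,np.array(x['uv']),st)[0][0],4).tolist()) for x in c][:3])
E
```

```text
[0.55333917 0.03505941 0.2985605 ]
plate z fit slopes [ 0.0006  0.001  -0.0135] std 0.0008247997278292108 6700
 x 0.02 282 y [-0.0489  0.0459] z -0.0136
 x 0.05 599 y [-0.0483  0.0467] z -0.0135
 x 0.08 874 y [-0.0482  0.0467] z -0.0134
 x 0.11 1098 y [-0.0481  0.0464] z -0.0135
 x 0.14 1610 y [-0.0623  0.059 ] z -0.0135
 x 0.17 1461 y [-0.0426  0.0427] z -0.0134
 x 0.20 776 y [-0.044   0.0443] z -0.0134
pad y [-0.03077843  0.02880136] z 0.00041784208084336887
fence top x [-0.01   -0.005  -0.0012] z 0.0181
fence face x (z .004-.014) [-0.002 -0.002 -0.002 -0.002 -0.002 -0.002 -0.002 -0.002 -0.002 -0.002
 -0.002 -0.002] 177
jaw strip
  0.010 15 0.0005
  0.013 9 0.0003
  0.025 11 0.0238
  0.028 19 0.0246
  0.031 17 0.0247
  0.034 95 0.0137
  0.037 22 0.0002
  0.040 18 0.0006
  0.043 16 0.0005
  0.046 21 0.0004
  0.049 19 0.0002
  0.052 19 0.0008
  0.055 21 0.0003
  0.058 18 0.0006
lever_grip [(0.81, [316.6, 152.0], [0.5274, 0.0355, 0.1099])]
lever_pivot [(0.61, [313.2, 202.3], [0.5794, 0.0341, 0.1225])]
pad_middle [(0.9, [315.6, 144.7], [0.5226, 0.0343, 0.0843]), (0.3, [99.0, 92.9], [0.4714, -0.2604, 0.0125])]
bed [(0.8, [313.6, 119.5], [0.496, 0.0307, 0.0491])]
rail_stop [(0.57, [312.6, 139.7], [0.5172, 0.0306, 0.0834])]
```

```bash
cat > bed.py <<'E'
from h import *
yaw=np.radians(2.0);t=np.radians(30)
X=np.array([np.cos(t)*np.cos(yaw),np.cos(t)*np.sin(yaw),np.sin(t)]);Y=np.array([-np.sin(yaw),np.cos(yaw),0]);Z=np.cross(X,Y)
B=np.stack([X,Y,Z],1); O=np.array([.4957,.0332,.0495])
def W(x,y,z): return O+B@np.array([x,y,z])
def bd(P): return (np.array(P)-O)@B
def grip(stop,a): 
    e=np.radians(20)+a; return W(stop+.08-.052*np.cos(e),0,.013+.052*np.sin(e))
E
python3 - <<'E'
from bed import *
g=grip(.0255,0); print(g); goto([g[0]+.0015,g[1],g[2]-.016],92)
for a in np.arange(0,1.9,.15): print(round(a,2),np.round((grip(.0255,a)-g)*1e3,1))
E
```

```text
[0.52933517 0.03437457 0.10447863]
t 3.90 pos [0.5538 0.0345 0.2987] head 92.4 shift mm [  0.7 -23.4 210.1] turn 0.006 F [-0.3 -0.1  0. ] w 0.0383 zdown -1.0000
0.0 [0. 0. 0.]
0.15 [-0.8 -0.   7.8]
0.3 [-0.4 -0.  15.5]
0.45 [ 1.2  0.  23.2]
0.6 [ 3.8  0.1 30.5]
0.75 [ 7.6  0.3 37.3]
0.9 [12.3  0.4 43.5]
1.05 [17.9  0.6 49. ]
1.2 [24.2  0.8 53.5]
1.35 [31.2  1.1 57. ]
1.5 [38.6  1.3 59.5]
1.65 [46.2  1.6 60.8]
1.8 [54.   1.9 61. ]
```

Call:
{"name": "apply_moves", "arguments": {"commands": [0,-12,38,0.006,0,-11,38,0,0,0,38,0,0,0,30,0,0,0,0,0]}}

```text
clock: 4.32
ee_pos: [0.5322, 0.034, 0.1526]
ee_rot: [2.176, 2.255, 0.012]
force: [-0.3, 0.7, -0.5]
gripper_width: 0.0384
```

```bash
python3 - <<'E'
from bed import *
import pickle
g=grip(.0255,0); 
st=r.state();p=r.snapshot('wrist'); save(p,'w3'); goto([g[0]+.0015,g[1],g[2]-.016],92)
print([ (x['conf'],x['uv'],pts(p,np.array(x['uv']),st)[0]) for x in r.mark_of(p,'lever_grip')][:2])
E
```

```text
t 4.37 pos [0.5332 0.0339 0.1553] head 92.0 shift mm [ 0.6 -3.3 66.8] turn 0.001 F [-0.7  0.6  0.3] w 0.0384 zdown -0.9999
[(0.89, [314.0, 213.6], array([[0.52576039, 0.03281075, 0.10836423]]))]
```

View pics/w3.png

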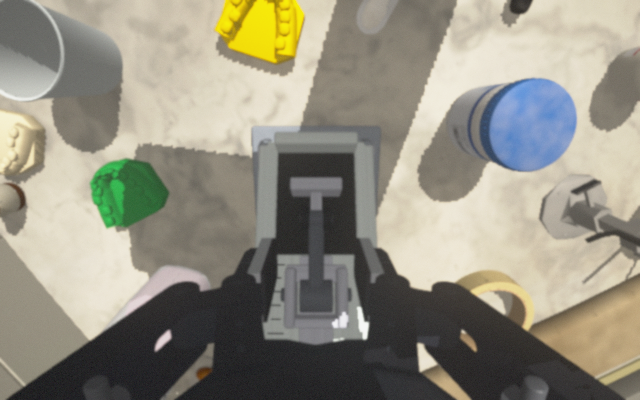

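```bash
python3 - <<'E'
import cv2
i=cv2.imread('pics/w3.png')[110:350,200:430]
i=cv2.convertScaleAbs(i,alpha=2.2,beta=10)
cv2.imwrite('pics/w3z.png',cv2.resize(i,None,fx=2.5,fy=2.5,interpolation=cv2.INTER_CUBIC))
E
```

```text
(no output)
```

View pics/w3z.png

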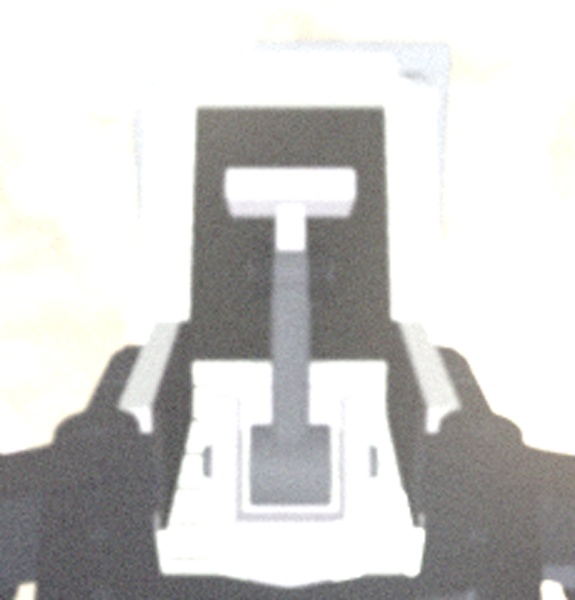

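Call:
{"name": "apply_moves", "arguments": {"commands": [0,-3,30,0,0,0,30,0,0,0,8,0,0,0,0,0,0,0,0,0]}}

```text
clock: 4.83
ee_pos: [0.5412, 0.033, 0.1001]
ee_rot: [2.163, 2.242, 0.035]
force: [0.1, -0.2, 0.1]
gripper_width: 0.0387
```

```bash
python3 - <<'E'
from bed import *
g=grip(.0255,0); goto([g[0]+.0015,g[1],g[2]-.016],92)
E
```

```text
t 4.83 pos [0.5412 0.033  0.1001] head 92.0 shift mm [  1.8 -10.7  11.2] turn 0.001 F [ 0.1 -0.2  0.1] w 0.0387 zdown -0.9994
```

```bash
python3 - <<'E'
from bed import *
s=r.state(); print(np.round(s['joint_positions'],3),np.round(s['dq'],2),R.from_rotvec(s['ee_rot']).as_matrix().round(3), s['torque'])
E
```

```text
[-0.095  0.296 -0.274  0.965  0.001 -0.13 ] [ 0.   -0.01  0.04  0.03  0.   -0.  ] [[-0.036  0.999  0.035]
 [ 0.999  0.036 -0.002]
 [-0.003  0.035 -0.999]] [ 0.01321041 -0.01522417  0.01630125]
```

Call:
{"name": "apply_moves", "arguments": {"commands": [1,-5,4,0,1,-4,4,0,0,-2,3,0,0,0,0,0]}}

```text
clock: 5.17
ee_pos: [0.5328, 0.0345, 0.0937]
ee_rot: [2.158, 2.237, 0.043]
force: [0.3, -0.3, 0.7]
gripper_width: 0.0384
```

```bash
python3 - <<'E'
from bed import *
g=grip(.0255,0); goto([g[0]+.0015,g[1],g[2]-.016],92)
E
```

```text
t 5.17 pos [0.5328 0.0345 0.0937] head 92.1 shift mm [-0.  -2.2  5.1] turn 0.001 F [ 0.3 -0.3  0.7] w 0.0384 zdown -0.9991
```

Call:
{"name": "apply_moves", "arguments": {"commands": [0,-2,3,0,0,-1,3,0,0,0,0,0]}}

```text
clock: 5.42
ee_pos: [0.53, 0.0344, 0.0881]
ee_rot: [2.157, 2.236, 0.045]
force: [0.0, -0.4, -0.2]
gripper_width: 0.0385
```

Call:
{"name": "apply_moves", "arguments": {"commands": [0,0,0,0,0,0,0,0,0,0,0,0,0,0,0,0], "claw": 12, "grip_force": 30}}

```text
clock: 5.75
ee_pos: [0.5298, 0.0342, 0.0879]
ee_rot: [2.157, 2.236, 0.044]
force: [-0.9, -0.1, -0.8]
gripper_width: 0.019
```

```bash
python3 - <<'E'
from bed import *
g=grip(.0255,0); goto([g[0]+.0015,g[1],g[2]-.016],92)
p=r.snapshot('wrist'); save(p,'w4')
E
```

```text
t 5.75 pos [0.5298 0.0342 0.0879] head 92.0 shift mm [ 0.2  1.  -0.5] turn 0.001 F [-0.9 -0.1 -0.8] w 0.0190 zdown -0.9990
```

View pics/w4.png

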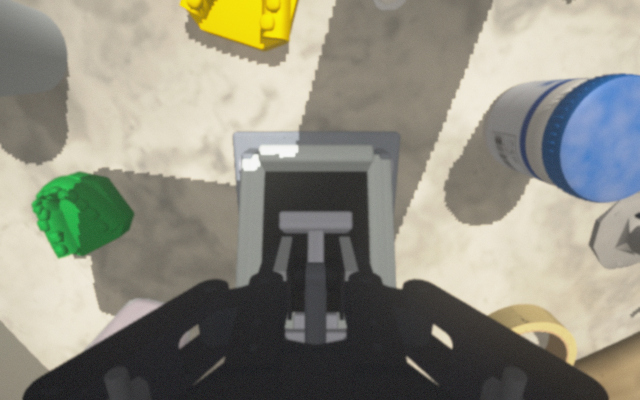

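Call:
{"name": "apply_moves", "arguments": {"commands": [0,-0.5,-8,0,0,0.5,-8,0,0,1,-8,0,0,2,-8,0]}}

```text
clock: 6.13
ee_pos: [0.5388, 0.0344, 0.1211]
ee_rot: [2.151, 2.23, 0.059]
force: [12.3, 0.5, -10.5]
gripper_width: 0.0193
```

```bash
cat > lev.py <<'E'
from bed import *
def lev(stop,g0):
    # g0: TCP at angle 0 -> offset
    s=r.state(); off=np.array(g0)-grip(stop,0)
    a=np.arange(0,1.9,.01); G=np.array([grip(stop,x) for x in a])+off
    d=np.linalg.norm(G-s['ee_pos'],axis=1); i=d.argmin(); print('angle est',a[i],'miss mm',d[i]*1e3)
    for da in (.2,.4,.6,.8):
        if a[i]+da<1.9:
            Rm=R.from_rotvec(s['ee_rot']).as_matrix(); print('to',round(a[i]+da,2),np.round(Rm.T@(grip(stop,a[i]+da)+off-s['ee_pos'])*1e3,1))
    goto(s['ee_pos'],92)
E
python3 -c "
from lev import *
lev(.0255,[.5298,.0342,.0879])"
```

```text
angle est 0.7000000000000001 miss mm 3.32677272199263
to 0.9 [  0.1   3.9 -10.1]
to 1.1 [  0.   11.9 -16.7]
to 1.3 [ -0.   21.1 -21.6]
to 1.5 [ -0.   31.  -24.5]
t 6.13 pos [0.5388 0.0344 0.1211] head 92.1 shift mm [0. 0. 0.] turn 0.001 F [ 12.3   0.5 -10.5] w 0.0193 zdown -0.9984
```

Call:
{"name": "apply_moves", "arguments": {"commands": [0,5,-8,0,0,6,-7,0,0,7,-5,0,0,8,-4,0]}}

```text
clock: 6.47
ee_pos: [0.5653, 0.0354, 0.1477]
ee_rot: [2.151, 2.23, 0.061]
force: [0.3, -2.2, -7.8]
gripper_width: 0.0192
```

```bash
python3 -c "
from lev import *
lev(.0255,[.5298,.0342,.0879])"
```

```text
angle est 1.45 miss mm 1.1172545291503666
to 1.65 [ 0.  10.7 -0.4]
to 1.85 [-0.  21.1  0.3]
t 6.47 pos [0.5653 0.0354 0.1477] head 92.1 shift mm [0. 0. 0.] turn 0.001 F [ 0.3 -2.2 -7.8] w 0.0192 zdown -0.9983
```

Call:
{"name": "apply_moves", "arguments": {"commands": [0,8,0,0,0,8,0,0,0,8,-2,0,0,9,-4.5,0,0,9,-4.5,0]}}

```text
clock: 6.88
ee_pos: [0.605, 0.0369, 0.1611]
ee_rot: [2.155, 2.233, 0.051]
force: [-2.1, -0.4, -6.1]
gripper_width: 0.0194
```

```bash
cat >> lev.py <<'E'
def up(g0,stop0):
    s=r.state(); off=np.array(g0)-grip(stop0,0); b=bd(s['ee_pos']-off)
    # lever full up: grip bed x=stop+.08-.052cos(20deg+1.85)
    e=np.radians(20)+1.85
    print('grip bed',np.round(b,4),'full-up z',round(.013+.052*np.sin(e),4),'stop if full up',round(b[0]-.08+.052*np.cos(e),4)); goto(s['ee_pos'],92)
E
python3 -c "
from lev import *
up([.5298,.0342,.0879],.0255)"
```

```text
grip bed [0.1584 0.     0.0565] full-up z 0.0551 stop if full up 0.0478
t 6.88 pos [0.605  0.0369 0.1611] head 92.0 shift mm [0. 0. 0.] turn 0.001 F [-2.1 -0.4 -6.1] w 0.0194 zdown -0.9987
```

Call:
{"name": "apply_moves", "arguments": {"commands": [0,9,-4.3,0,0,9,-4.3,0,0,9,-4.3,0,0,9,-4.3,0]}}

```text
clock: 7.22
ee_pos: [0.6369, 0.038, 0.1772]
ee_rot: [2.162, 2.24, 0.035]
force: [-8.8, -0.8, 5.5]
gripper_width: 0.0192
```

```bash
python3 -c "
from lev import *
up([.5298,.0342,.0879],.0255)"
```

```text
grip bed [0.1941 0.     0.0546] full-up z 0.0551 stop if full up 0.0835
t 7.22 pos [0.6369 0.038  0.1772] head 92.0 shift mm [0. 0. 0.] turn 0.0 F [-8.8 -0.8  5.5] w 0.0192 zdown -0.9993
```

Call:
{"name": "apply_moves", "arguments": {"commands": [0,8,-4.2,0,0,6,-3,0,0,0,0,0]}}

```text
clock: 7.47
ee_pos: [0.6487, 0.0384, 0.1843]
ee_rot: [2.166, 2.244, 0.025]
force: [-4.6, -0.3, 4.5]
gripper_width: 0.0195
```

```bash
python3 -c "
from lev import *
up([.5298,.0342,.0879],.0255)"
```

```text
grip bed [0.2078 0.     0.0548] full-up z 0.0551 stop if full up 0.0973
t 7.47 pos [0.6487 0.0384 0.1843] head 92.0 shift mm [0. 0. 0.] turn 0.0 F [-4.6 -0.3  4.5] w 0.0195 zdown -0.9996
```

Call:
{"name": "apply_moves", "arguments": {"commands": [0,0,0,0,0,0,0,0,0,0,-10,0,0,0,-15,0,0,0,-25,0], "claw": 50}}

```text
clock: 7.88
ee_pos: [0.6463, 0.0388, 0.2311]
ee_rot: [2.171, 2.249, 0.017]
force: [0.0, 0.1, 0.6]
gripper_width: 0.0428
```

Call:
{"name": "apply_moves", "arguments": {"commands": [0,-5,-35,0,0,-10,-35,0,0,-35,-20,0,0,-40,0,0,0,-40,0,0], "claw": 100}}

```text
clock: 8.3
ee_pos: [0.5177, 0.034, 0.3271]
ee_rot: [2.167, 2.245, 0.026]
force: [-0.3, -0.6, 1.7]
gripper_width: 0.0855
```

```bash
python3 - <<'E'
from bed import *
import pickle
goto([.48,-.2,.3],80)
p=r.snapshot('top'); save(p,'t2'); pickle.dump(p,open('t2.pkl','wb'))
cv2.imwrite('pics/t2z.png',cv2.resize(p['color'][125:275,265:445],None,fx=4,fy=4,interpolation=cv2.INTER_CUBIC)[:,:,::-1])
E
```

```text
t 8.30 pos [0.5177 0.034  0.3271] head 92.0 shift mm [-232.5  -46.7   26.7] turn 0.21 F [-0.3 -0.6  1.7] w 0.0855 zdown -0.9996
```

View pics/t2z.png

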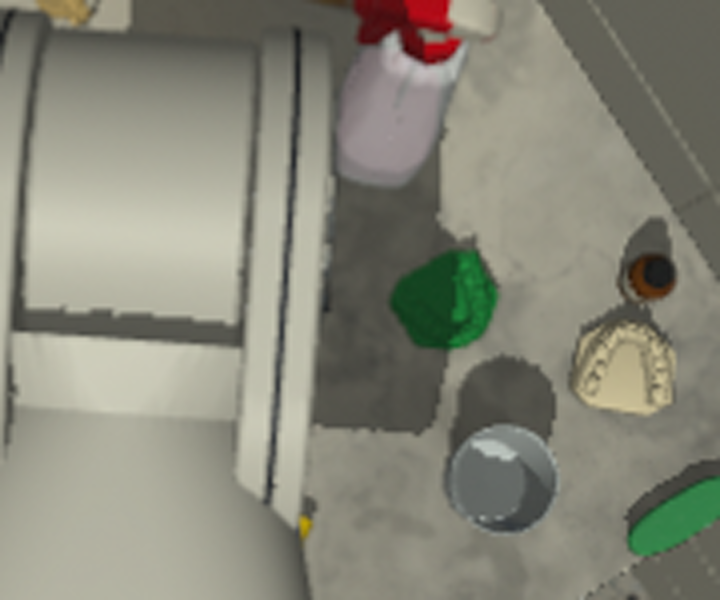

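```bash
python3 - <<'E'
from bed import *
import pickle
p=pickle.load(open('t2.pkl','rb'))
for u,v in [(440,193),(445,193),(455,212),(462,225),(466,234),(430,170),(410,140),(480,200),(470,215)]: print(u,v,np.round(pts(p,[u,v])[0][0],3))
P,z=pts(p,[[u,v] for v in range(190,240) for u in range(400,440)])
m=(z>0)&(P[:,2]>.012); q=P[m]
print(len(q))
# cast region vs dropper by height
m=(P[:,2]>.010)&(P[:,0]<.53)&(P[:,0]>.45)&(P[:,1]<-.21)&(P[:,1]>-.32); print(P[m].mean(0),P[m].min(0),P[m].max(0))
print(r.state()['joint_positions'])
E
```

```text
440 193 [ 0.563 -0.327 -0.003]
445 193 [ 0.563 -0.34   0.001]
455 212 [ 0.511 -0.368 -0.009]
462 225 [ 0.474 -0.382  0.002]
466 234 [ 0.449 -0.393 -0.004]
430 170 [ 0.627 -0.302 -0.001]
410 140 [ 0.712 -0.251 -0.001]
480 200 [ 0.523 -0.363  0.193]
470 215 [ 0.496 -0.378  0.078]
577
[ 0.49927555 -0.26557775  0.01879142] [ 0.46849873 -0.30067902  0.01004659] [ 0.52982193 -0.22848031  0.03176634]
[-9.60806081e-02  1.64401207e-01  1.41858265e-01  1.52333613e+00
 -6.00861507e-04 -1.32019779e-01]
```

Call:
{"name": "apply_moves", "arguments": {"commands": [-35,-8,3,0.04,-40,-8,3,0.04,-40,-6,3,0.04,-40,-4,3,0.04,-40,-2,3,0.04]}}

```text
clock: 8.77
ee_pos: [0.4688, -0.1574, 0.321]
ee_rot: [2.367, 2.021, 0.041]
force: [1.8, 0.4, -0.0]
gripper_width: 0.0853
```

```bash
python3 -c "
from bed import *
goto([.50,-.25,.26],80)"
```

```text
t 8.77 pos [ 0.4688 -0.1574  0.321 ] head 81.0 shift mm [-86.6  42.8  62.6] turn 0.017 F [ 1.8  0.4 -0. ] w 0.0853 zdown -0.9992
```

Call:
{"name": "apply_moves", "arguments": {"commands": [-20,10,12,0.017,-20,10,12,0,-20,10,12,0,-12,6,10,0,0,0,0,0]}}

```text
clock: 9.18
ee_pos: [0.4923, -0.2464, 0.2797]
ee_rot: [2.389, 1.981, 0.044]
force: [-0.4, 1.0, -0.4]
gripper_width: 0.0854
```

```bash
python3 - <<'E'
from bed import *
import pickle
st=r.state(); p=r.snapshot('wrist'); save(p,'w5'); pickle.dump((st,p),open('w5.pkl','wb'))
for l in ['cast','cast_back','cast_front','dropper']:
    c=r.mark_of(p,l); print(l,[(round(x['conf'],2),np.round(x['uv'],1).tolist(),np.round(pts(p,np.array(x['uv']),st)[0][0],4).tolist()) for x in c][:3])
goto([.50,-.25,.26],80)
E
```

```text
cast [(0.87, [484.5, 40.1], [0.3913, -0.0204, 0.0131]), (0.72, [302.2, 157.7], [0.4934, -0.2649, 0.0129]), (0.58, [385.1, 176.0], [0.5383, -0.1601, 0.0128])]
cast_back [(0.94, [299.1, 138.3], [0.4693, -0.2649, -0.0001]), (0.76, [400.3, 195.5], [0.5691, -0.1429, 0.0144])]
cast_front [(0.92, [381.7, 161.0], [0.5168, -0.1623, 0.0136]), (0.78, [301.7, 186.1], [0.5354, -0.2747, -0.0004]), (0.7, [491.9, 11.8], [0.3618, -0.0124, 0.0179])]
dropper [(0.7, [300.7, 200.7], [0.5433, -0.2759, 0.0385])]
t 9.43 pos [ 0.4923 -0.2434  0.2824] head 79.5 shift mm [-5.   7.6 22.8] turn -0.009 F [ 0.7 -0.6  0.3] w 0.0856 zdown -0.9987
```

View pics/w5.png

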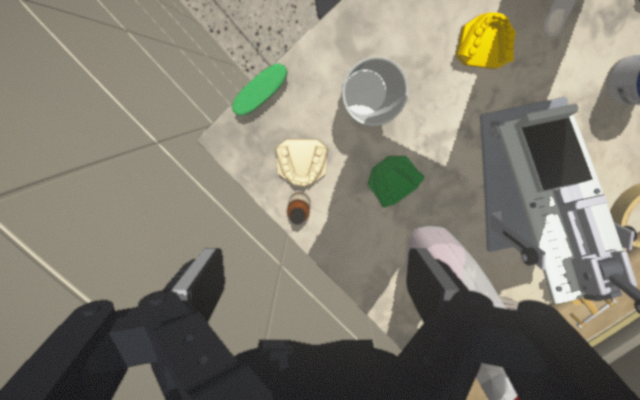

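```bash
cat > castfit.py <<'E'
from bed import *
def castfit(p,st,near):
    v,u=np.mgrid[0:400,0:640]; uv=np.stack([u.ravel(),v.ravel()],1); P,z=pts(p,uv,st)
    c=p['color'].reshape(-1,3).astype(int)
    cream=(c.min(1)>90)|((c[:,0]>120)&(c[:,2]>70))
    d=np.hypot(P[:,0]-near[0],P[:,1]-near[1])
    tab=np.median(P[(z>0)&(d>.055)&(d<.1)&(abs(P[:,2])<.01)][:,2])
    m=(z>0)&(d<.055)&(P[:,2]>tab+.005)&(P[:,2]<tab+.035)&cream
    Q=P[m]; print('table',tab,'n',len(Q),'h',Q[:,2].max()-tab)
    # low band only for outline; compute extents in rotated frames
    best=[]
    for ang in np.radians(np.arange(120,240,1.)):
        X2=np.array([np.cos(ang),np.sin(ang)]);Y2=np.array([-X2[1],X2[0]])
        a=Q[:,:2]@X2;b=Q[:,:2]@Y2
        ax=np.percentile(a,99.5); back=(a>ax-.003).sum()
        best.append((back,np.degrees(ang),np.percentile(a,.5),ax,np.percentile(b,.5),np.percentile(b,99.5)))
    b=np.array(best)
    # symmetric fit: choose ang by symmetric reflection of y histogram
    for k in b[np.argsort(-b[:,0])[:5]]: print('backcount',np.round(k,4),'len',round(k[3]-k[2],4),'wid',round(k[5]-k[4],4))
    w=b[:,5]-b[:,4]; k=b[np.argmin(abs(w-w.min()))]
    from scipy.spatial import cKDTree
    sc=[]
    q2=Q[::max(1,len(Q)//1500)]
    for row in b:
        ang=np.radians(row[1]);X2=np.array([np.cos(ang),np.sin(ang)]);Y2=np.array([-X2[1],X2[0]])
        for off in np.arange(-.004,.0041,.001):
            cy=(row[4]+row[5])/2+off; a=q2[:,:2]@X2;bb=q2[:,:2]@Y2-cy
            T=cKDTree(np.c_[a,bb,q2[:,2]]); dd=T.query(np.c_[a,-bb,q2[:,2]])[0]; sc.append((np.clip(dd,0,.01).mean(),row[1],cy,row[3]))
    sc=sorted(sc)[:4]
    for s in sc:
        ang=np.radians(s[1]);X2=np.array([np.cos(ang),np.sin(ang)]);Y2=np.array([-X2[1],X2[0]])
        print('sym',round(s[0]*1e3,3),'head',s[1],'origin',np.round(X2*(s[3]-.0305)+Y2*s[2],4))
E
python3 - <<'E'
from castfit import *
import pickle
st,p=pickle.load(open('w5.pkl','rb')); castfit(p,st,(.498,-.267))
E
```

```text
table -0.0006919774297162729 n 2165 h 0.034704098720323984
backcount [ 1.130e+02  1.670e+02 -5.965e-01 -5.163e-01  1.152e-01  1.808e-01] len 0.0802 wid 0.0655
backcount [ 1.110e+02  1.680e+02 -5.940e-01 -5.138e-01  1.247e-01  1.901e-01] len 0.0802 wid 0.0655
backcount [ 1.110e+02  1.710e+02 -5.844e-01 -5.046e-01  1.525e-01  2.180e-01] len 0.0798 wid 0.0654
backcount [ 1.070e+02  1.720e+02 -5.810e-01 -5.012e-01  1.615e-01  2.272e-01] len 0.0799 wid 0.0657
backcount [ 1.040e+02  1.700e+02 -5.878e-01 -5.079e-01  1.435e-01  2.087e-01] len 0.0799 wid 0.0652
sym 1.17 head 169.0 origin [ 0.4997 -0.2671]
sym 1.176 head 167.0 origin [ 0.4995 -0.2672]
sym 1.181 head 168.0 origin [ 0.4997 -0.2671]
sym 1.194 head 166.0 origin [ 0.4992 -0.2674]
```

```bash
python3 - <<'E'
from bed import *
goto([.4995,-.267,.14],78)
s=r.state(); print(R.from_rotvec(s['ee_rot']).as_matrix().round(3))
E
```

```text
t 9.43 pos [ 0.4923 -0.2434  0.2824] head 79.5 shift mm [-21.4   4.2 142.9] turn 0.026 F [ 0.7 -0.6  0.3] w 0.0856 zdown -0.9987
[[ 0.182  0.982  0.049]
 [ 0.983 -0.182 -0.012]
 [-0.003  0.05  -0.999]]
```

```bash
python3 - <<'E'
from bed import *
import pickle
st,p=pickle.load(open('w5.pkl','rb'))
v,u=np.mgrid[0:400,0:640]; uv=np.stack([u.ravel(),v.ravel()],1); P,z=pts(p,uv,st)
T=(P-st['ee_pos'])@R.from_rotvec(st['ee_rot']).as_matrix()
for s in (-1,1):
    m=(z>0)&(s*T[:,0]>.03)&(s*T[:,0]<.08)&(abs(T[:,1])<.03)&(T[:,2]<.02)
    Q=T[m]; print(len(Q),Q[:,2].max() if len(Q) else 0)
    for a in np.arange(-.06,.02,.005):
        k=Q[abs(Q[:,2]-a)<.0025]; 
        if len(k): print(round(a,3),len(k),np.round(k.min(0),3),np.round(k.max(0),3))
E
```

```text
16368 -0.011960123241033856
-0.06 968 [-0.075 -0.015 -0.062] [-0.039  0.012 -0.058]
-0.055 312 [-0.071 -0.015 -0.057] [-0.043 -0.007 -0.053]
-0.05 398 [-0.054 -0.013 -0.052] [-0.042 -0.002 -0.048]
-0.045 342 [-0.057 -0.012 -0.047] [-0.042  0.004 -0.043]
-0.04 408 [-0.057 -0.013 -0.042] [-0.042  0.011 -0.038]
-0.035 406 [-0.057 -0.013 -0.037] [-0.042  0.011 -0.033]
-0.03 366 [-0.057 -0.013 -0.032] [-0.042  0.011 -0.028]
-0.025 323 [-0.056 -0.012 -0.027] [-0.042  0.01  -0.023]
-0.02 263 [-0.056 -0.012 -0.022] [-0.042  0.01  -0.018]
-0.015 141 [-0.05  -0.012 -0.017] [-0.042  0.01  -0.013]
-0.01 5 [-0.044 -0.006 -0.012] [-0.043  0.003 -0.012]
16230 -0.012259460669103328
-0.06 932 [ 0.038 -0.015 -0.062] [ 0.074  0.011 -0.058]
-0.055 312 [ 0.042 -0.015 -0.057] [ 0.071 -0.007 -0.053]
-0.05 374 [ 0.042 -0.013 -0.052] [ 0.053 -0.002 -0.048]
-0.045 355 [ 0.042 -0.013 -0.047] [ 0.056  0.004 -0.043]
-0.04 436 [ 0.042 -0.013 -0.042] [ 0.056  0.011 -0.038]
-0.035 386 [ 0.042 -0.013 -0.037] [ 0.056  0.01  -0.033]
-0.03 354 [ 0.042 -0.012 -0.032] [ 0.056  0.011 -0.028]
-0.025 321 [ 0.042 -0.012 -0.027] [ 0.056  0.01  -0.023]
-0.02 264 [ 0.042 -0.013 -0.022] [ 0.055  0.011 -0.018]
-0.015 155 [ 0.042 -0.012 -0.017] [ 0.049  0.01  -0.013]
-0.01 1 [ 0.043  0.007 -0.012] [ 0.043  0.007 -0.012]
```

Call:
{"name": "apply_moves", "arguments": {"commands": [-6,1,28,0.026,-6,1,28,0,-6,1,28,0,-6,1,28,0,0,0,10,0]}}

```text
clock: 9.85
ee_pos: [0.5011, -0.266, 0.1657]
ee_rot: [2.391, 1.95, 0.054]
force: [0.5, 0.8, -0.0]
gripper_width: 0.0854
```

Call:
{"name": "apply_moves", "arguments": {"commands": [0,0,0,0,0,0,0,0]}}

```text
clock: 10.02
ee_pos: [0.5006, -0.2637, 0.1646]
ee_rot: [2.391, 1.955, 0.054]
force: [0.2, -0.2, 0.3]
gripper_width: 0.0853
```

```bash
sed -i 's/d<.055)&(P\[:,2\]>tab+.005)/d<.055)\&(P[:,0]<near[0]+.033)\&(P[:,2]>tab+.005)/' castfit.py; python3 - <<'E'
from castfit import *
import pickle
st=r.state(); p=r.snapshot('wrist'); save(p,'w6'); pickle.dump((st,p),open('w6.pkl','wb'))
castfit(p,st,(.4995,-.267))
for l in ['cast','cast_back','cast_front','dropper']:
    c=r.mark_of(p,l); print(l,[(round(x['conf'],2),np.round(x['uv'],1).tolist(),np.round(pts(p,np.array(x['uv']),st)[0][0],4).tolist()) for x in c][:2])
goto([.4995,-.267,-.005],78)
print(R.from_rotvec(r.state()['ee_rot']).as_matrix().round(3))
E
```

```text
table -0.0006969146211723842 n 3825 h 0.030825412800886687
backcount [ 2.200e+02  1.690e+02 -5.677e-01 -5.110e-01  1.342e-01  1.996e-01] len 0.0567 wid 0.0654
backcount [ 2.150e+02  1.680e+02 -5.707e-01 -5.138e-01  1.249e-01  1.902e-01] len 0.0569 wid 0.0653
backcount [ 2.150e+02  1.700e+02 -5.646e-01 -5.079e-01  1.435e-01  2.087e-01] len 0.0567 wid 0.0653
backcount [ 2.090e+02  1.670e+02 -5.733e-01 -5.162e-01  1.154e-01  1.810e-01] len 0.0571 wid 0.0655
backcount [ 2.040e+02  1.710e+02 -5.615e-01 -5.046e-01  1.527e-01  2.181e-01] len 0.0569 wid 0.0654
sym 1.059 head 168.0 origin [ 0.4996 -0.2672]
sym 1.072 head 169.0 origin [ 0.4997 -0.2671]
sym 1.083 head 167.0 origin [ 0.4994 -0.2674]
sym 1.106 head 170.0 origin [ 0.4996 -0.2669]
cast [(0.76, [430.4, 189.7], [0.5374, -0.1569, 0.0129]), (0.69, [568.0, 0.6], [0.3924, -0.0335, 0.0259])]
cast_back [(0.9, [449.3, 215.8], [0.5688, -0.1402, 0.0138]), (0.75, [310.2, 140.9], [0.4693, -0.2636, 0.0024])]
cast_front [(0.82, [312.9, 203.1], [0.5231, -0.2716, 0.0276]), (0.77, [420.5, 172.8], [0.5183, -0.1651, 0.0128])]
dropper [(0.89, [305.9, 225.5], [0.5412, -0.282, 0.035])]
t 10.27 pos [ 0.5011 -0.2646  0.1654] head 78.5 shift mm [ -1.4 -12.1 170. ] turn 0.008 F [ 0.2 -0.6  0.1] w 0.0856 zdown -0.9979
[[ 0.2    0.978  0.062]
 [ 0.98  -0.199 -0.02 ]
 [-0.007  0.065 -0.998]]
```

View pics/w6.png

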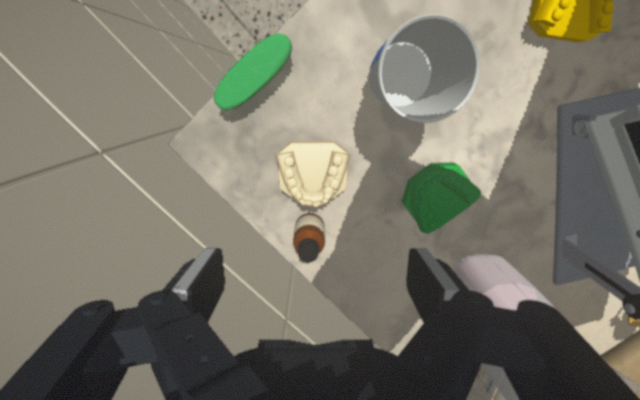

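Call:
{"name": "apply_moves", "arguments": {"commands": [0,-3,27,0.008,0,-3,27,0,0,-3,27,0,0,-3,20,0,0,0,0,0]}}

```text
clock: 10.68
ee_pos: [0.4991, -0.2664, 0.0669]
ee_rot: [2.388, 1.935, 0.059]
force: [-0.5, 0.2, 0.4]
gripper_width: 0.0856
```

```bash
python3 - <<'E'
from castfit import *
goto([.4996,-.267,-.004],78.5)
E
```

```text
t 10.68 pos [ 0.4991 -0.2664  0.0669] head 78.0 shift mm [ 0.4 -4.8 70.7] turn -0.008 F [-0.5  0.2  0.4] w 0.0856 zdown -0.9970
```

Call:
{"name": "apply_moves", "arguments": {"commands": [0,-2,18,-0.004,0,-2,18,-0.004,0,-1,14,0,0,-1,8,0,0,0,0,0]}}

```text
clock: 11.1
ee_pos: [0.5009, -0.2693, 0.0132]
ee_rot: [2.373, 1.94, 0.062]
force: [-0.8, -0.2, 0.1]
gripper_width: 0.0852
```

```bash
python3 - <<'E'
from castfit import *
st=r.state(); p=r.snapshot('wrist'); save(p,'w7')
goto([.4996,-.267,-.004],78.5)
E
```

```text
t 11.15 pos [ 0.5013 -0.2696  0.0141] head 78.5 shift mm [ 2.5 -3.7 17.8] turn -0.0 F [0.4 0.4 1. ] w 0.0855 zdown -0.9962
```

View pics/w7.png

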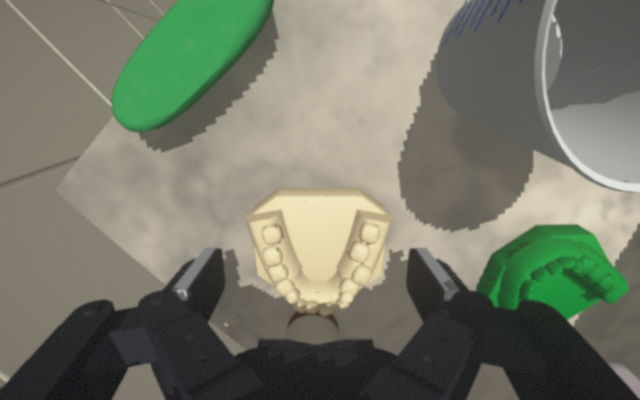

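Call:
{"name": "apply_moves", "arguments": {"commands": [1.5,-2,8,0,1,-2,7,0,0,-0.5,4,0,0,0,0,0]}}

```text
clock: 11.48
ee_pos: [0.5008, -0.268, -0.003]
ee_rot: [2.368, 1.936, 0.064]
force: [-0.3, 0.7, -0.3]
gripper_width: 0.0851
```

```bash
python3 - <<'E'
from castfit import *
goto([.4996,-.267,-.004],78.5)
E
```

```text
t 11.48 pos [ 0.5008 -0.268  -0.003 ] head 78.5 shift mm [ 0.8 -1.5  0.8] turn -0.0 F [-0.3  0.7 -0.3] w 0.0851 zdown -0.9957
```

Call:
{"name": "apply_moves", "arguments": {"commands": [0.5,-1,0,0,0,0,0,0,0,0,0,0,0,0,0,0,0,0,0,0], "claw": 60, "grip_force": 25}}

```text
clock: 11.9
ee_pos: [0.4998, -0.2672, -0.0021]
ee_rot: [2.367, 1.935, 0.064]
force: [-0.2, -0.6, -1.2]
gripper_width: 0.0677
```

```bash
python3 - <<'E'
from castfit import *
goto([.4996,-.267,-.004],78.5)
st=r.state(); p=r.snapshot('wrist'); save(p,'w8')
E
```

```text
t 11.90 pos [ 0.4998 -0.2672 -0.0021] head 78.5 shift mm [ 0.2 -0.4  1.9] turn -0.0 F [-0.2 -0.6 -1.2] w 0.0677 zdown -0.9957
```

View pics/w8.png

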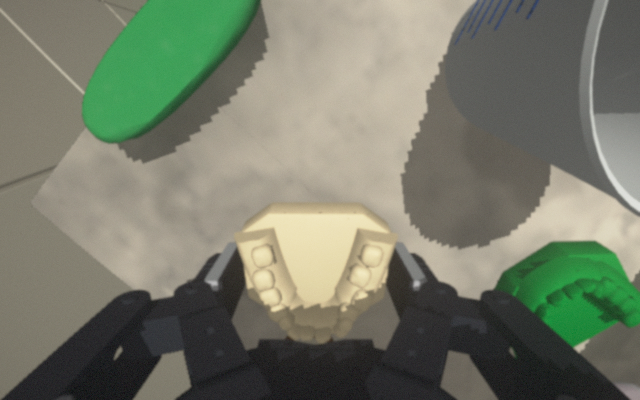

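Call:
{"name": "apply_moves", "arguments": {"commands": [0,0,-6,0,0,0,-12,0,0,0,-18,0,0,0,-24,0,0,0,-24,0]}}

```text
clock: 12.37
ee_pos: [0.4898, -0.2621, 0.0802]
ee_rot: [2.376, 1.942, 0.061]
force: [0.3, -0.6, -1.4]
gripper_width: 0.0674
```

Call:
{"name": "apply_moves", "arguments": {"commands": [0,-5,-26,0,0,-10,-26,0,0,-10,-26,0,10,-10,-24,0,15,-10,-20,0]}}

```text
clock: 12.78
ee_pos: [0.4399, -0.2254, 0.2056]
ee_rot: [2.376, 1.939, 0.061]
force: [-0.2, 0.3, -1.7]
gripper_width: 0.0674
```

```bash
python3 - <<'E'
from castfit import *
goto([.45,-.05,.24],92)
print(R.from_rotvec(r.state()['ee_rot']).as_matrix().round(3))
E
```

```text
t 12.78 pos [ 0.4399 -0.2254  0.2056] head 78.4 shift mm [173.3 -22.2 -39.2] turn -0.237 F [-0.2  0.3 -1.7] w 0.0674 zdown -0.9965
[[ 0.201  0.977  0.078]
 [ 0.979 -0.199 -0.033]
 [-0.016  0.083 -0.996]]
```

Call:
{"name": "apply_moves", "arguments": {"commands": [25,-4,-10,-0.04,32,-4,-10,-0.05,32,0,-8,-0.05,32,5,-4,-0.05,32,8,-2,-0.05]}}

```text
clock: 13.2
ee_pos: [0.4562, -0.0693, 0.2452]
ee_rot: [2.116, 2.198, 0.049]
force: [1.0, -0.5, -1.5]
gripper_width: 0.0675
```

```bash
python3 - <<'E'
from castfit import *
goto(W(.033,0,.1)-np.array([0,0,.02]),92)
print(R.from_rotvec(r.state()['ee_rot']).as_matrix().round(3))
E
```

```text
t 13.20 pos [ 0.4562 -0.0693  0.2452] head 92.1 shift mm [105.7  12.5 109.7] turn 0.001 F [ 1.  -0.5 -1.5] w 0.0675 zdown -0.9955
[[-0.036  0.996  0.087]
 [ 0.998  0.04  -0.039]
 [-0.042  0.085 -0.995]]
```

```bash
cat > cg.py <<'E'
from bed import *
Rg=R.from_rotvec([2.367,1.935,.064]).as_matrix(); pg=np.array([.4998,-.2672,-.0021])
h=np.radians(168.5); Cg=np.array([[np.cos(h),-np.sin(h),0],[np.sin(h),np.cos(h),0],[0,0,1]]); og=np.array([.4996,-.267,-.0005])
CT=Rg.T@Cg; oT=Rg.T@(og-pg)
def cast_now():
    s=r.state(); Rm=R.from_rotvec(s['ee_rot']).as_matrix(); return s['ee_pos']+Rm@oT, Rm@CT
def rep():
    o,C=cast_now(); Cb=B.T@C; print('cast origin bed',np.round(bd(o)*1e3,1)); print('cast axes in bed (cols)\n',Cb.round(3))
    for nm,l in (('front-low',[-.030,0,0]),('back-low',[.0305,0,0]),('grip axis',[0,0,.009]),('backlow L',[.0305,-.02,0]),('backlow R',[.0305,.02,0])): print(nm,np.round(bd(o+C@np.array(l))*1e3,1))
def tocast(P):  # shift in tool frame for cast origin to bed P
    s=r.state(); Rm=R.from_rotvec(s['ee_rot']).as_matrix(); o,C=cast_now(); print('shift',np.round(Rm.T@(W(*P)-o)*1e3,1))
E
python3 - <<'E'
from cg import *
print(oT); rep(); tocast((.034,0,.06)); goto(r.state()['ee_pos'],92)
E
```

```text
[ 1.23143451e-04 -8.88620298e-05 -1.61769565e-03]
cast origin bed [  61.1 -100.8  192.5]
cast axes in bed (cols)
 [[-0.863  0.012  0.505]
 [-0.001 -1.     0.022]
 [ 0.505  0.018  0.863]]
front-low [  87.  -100.8  177.4]
back-low [  34.8 -100.9  207.9]
grip axis [  65.7 -100.6  200.3]
backlow L [ 34.6 -80.9 207.6]
backlow R [  35.1 -120.9  208.3]
shift [106.1  32.2 127.1]
t 13.20 pos [ 0.4562 -0.0693  0.2452] head 92.1 shift mm [0. 0. 0.] turn 0.001 F [ 1.  -0.5 -1.5] w 0.0675 zdown -0.9955
```

Call:
{"name": "apply_moves", "arguments": {"commands": [28,8,5,0,28,8,12,0,25,8,18,0,15,6,22,0,5,2,22,0]}}

```text
clock: 13.62
ee_pos: [0.4941, 0.0395, 0.1716]
ee_rot: [2.099, 2.198, 0.064]
force: [-0.1, -0.6, -1.4]
gripper_width: 0.0674
```

Call:
{"name": "apply_moves", "arguments": {"commands": [2,0,15,0,0,0,8,0,0,0,0,0]}}

```text
clock: 13.87
ee_pos: [0.4945, 0.0434, 0.1446]
ee_rot: [2.097, 2.206, 0.06]
force: [-0.1, -0.2, -1.7]
gripper_width: 0.0672
```

```bash
python3 - <<'E'
from cg import *
rep(); tocast((.034,0,.035)); goto(r.state()['ee_pos'],92)
p=r.snapshot('wrist'); save(p,'w9')
E
```

```text
cast origin bed [47.4 10.4 84.3]
cast axes in bed (cols)
 [[-0.868  0.023  0.496]
 [-0.014 -1.     0.023]
 [ 0.496  0.013  0.868]]
front-low [73.5 10.8 69.4]
back-low [21.  10.  99.4]
grip axis [51.9 10.6 92.1]
backlow L [20.5 30.  99.2]
backlow R [ 21.4 -10.   99.7]
shift [-8.4  8.1 50.8]
t 13.87 pos [0.4945 0.0434 0.1446] head 92.8 shift mm [0. 0. 0.] turn 0.013 F [-0.1 -0.2 -1.7] w 0.0672 zdown -0.9945
```

View pics/w9.png

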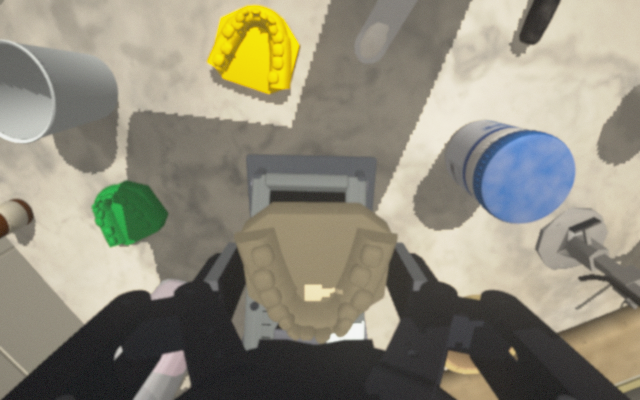

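Call:
{"name": "apply_moves", "arguments": {"commands": [-4,5,15,0.013,-4,5,15,0,-1,5,14,0,0,2,8,0,0,0,0,0]}}

```text
clock: 14.33
ee_pos: [0.5207, 0.0301, 0.101]
ee_rot: [2.111, 2.182, 0.07]
force: [-1.1, -0.2, -1.2]
gripper_width: 0.0675
```

```bash
python3 - <<'E'
from cg import *
rep(); tocast((.040,0,.025)); goto(r.state()['ee_pos'],92)
E
```

```text
cast origin bed [47.9 -3.8 33.7]
cast axes in bed (cols)
 [[-0.873  0.009  0.487]
 [ 0.003 -1.     0.023]
 [ 0.487  0.022  0.873]]
front-low [74.1 -3.9 19.1]
back-low [21.2 -3.7 48.5]
grip axis [52.3 -3.6 41.5]
backlow L [21.1 16.3 48.1]
backlow R [ 21.4 -23.7  49. ]
shift [ 4.3 -3.7 10.9]
t 14.33 pos [0.5207 0.0301 0.101 ] head 91.8 shift mm [0. 0. 0.] turn -0.004 F [-1.1 -0.2 -1.2] w 0.0675 zdown -0.9934
```

Call:
{"name": "apply_moves", "arguments": {"commands": [2.5,-2,6,0,2,-2,5,0,1,-1,3,0,0,0,0,0]}}

```text
clock: 14.67
ee_pos: [0.5172, 0.0347, 0.088]
ee_rot: [2.11, 2.179, 0.073]
force: [0.4, 0.0, -1.0]
gripper_width: 0.0671
```

```bash
python3 - <<'E'
from cg import *
rep(); tocast((.036,0,.015)); goto(r.state()['ee_pos'],92)
E
```

```text
cast origin bed [38.5  0.9 24.1]
cast axes in bed (cols)
 [[-0.875  0.008  0.484]
 [ 0.004 -1.     0.023]
 [ 0.484  0.022  0.875]]
front-low [64.7  0.8  9.5]
back-low [11.8  1.1 38.8]
grip axis [42.8  1.1 31.9]
backlow L [11.6 21.  38.4]
backlow R [ 11.9 -18.9  39.3]
shift [-0.5  1.4  9.3]
t 14.67 pos [0.5172 0.0347 0.088 ] head 91.7 shift mm [0. 0. 0.] turn -0.005 F [ 0.4  0.  -1. ] w 0.0671 zdown -0.9931
```

Call:
{"name": "apply_moves", "arguments": {"commands": [-0.5,1,4,-0.005,0,1,4,0,0,0,3,0]}}

```text
clock: 14.92
ee_pos: [0.5209, 0.0342, 0.078]
ee_rot: [2.102, 2.184, 0.074]
force: [1.4, -0.1, -2.3]
gripper_width: 0.0675
```

```bash
python3 - <<'E'
from cg import *
rep(); tocast((.036,0,.015)); goto(r.state()['ee_pos'],92)
E
```

```text
cast origin bed [36.6  0.3 13.5]
cast axes in bed (cols)
 [[-0.876  0.014  0.482]
 [-0.002 -1.     0.024]
 [ 0.483  0.02   0.876]]
front-low [62.9  0.4 -0.9]
back-low [ 9.9  0.2 28.3]
grip axis [41.   0.5 21.4]
backlow L [ 9.6 20.2 27.9]
backlow R [ 10.2 -19.8  28.7]
shift [-0.3 -1.2 -1.1]
t 14.92 pos [0.5209 0.0342 0.078 ] head 92.1 shift mm [0. 0. 0.] turn 0.001 F [ 1.4 -0.1 -2.3] w 0.0675 zdown -0.9928
```

Call:
{"name": "apply_moves", "arguments": {"commands": [0,-0.5,3,0,0,-0.4,3,0,0,-0.4,3,0]}}

```text
clock: 15.17
ee_pos: [0.5204, 0.0337, 0.0681]
ee_rot: [2.102, 2.184, 0.074]
force: [0.1, 0.6, 1.1]
gripper_width: 0.0676
```

```bash
python3 - <<'E'
from cg import *
rep(); goto(r.state()['ee_pos'],92)
p=r.snapshot('wrist'); save(p,'w10')
E
```

```text
cast origin bed [31.2 -0.1  5.3]
cast axes in bed (cols)
 [[-0.876  0.014  0.483]
 [-0.002 -1.     0.024]
 [ 0.483  0.02   0.875]]
front-low [57.5 -0.1 -9.2]
back-low [ 4.5 -0.2 20. ]
grip axis [35.6  0.1 13.2]
backlow L [ 4.3 19.8 19.6]
backlow R [  4.8 -20.2  20.4]
t 15.17 pos [0.5204 0.0337 0.0681] head 92.1 shift mm [0. 0. 0.] turn 0.001 F [0.1 0.6 1.1] w 0.0676 zdown -0.9929
```

View pics/w10.png

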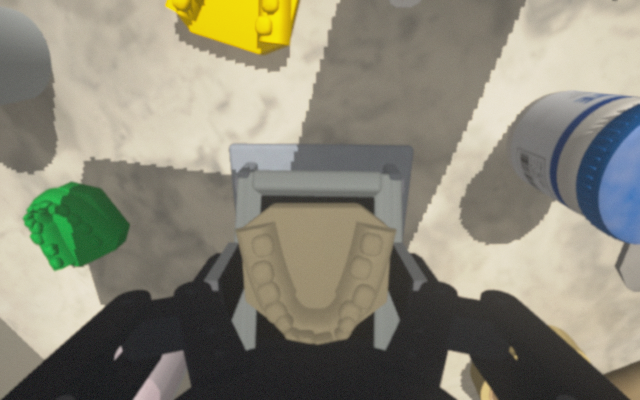

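Call:
{"name": "apply_moves", "arguments": {"commands": [0,-0.4,3,0,0,-0.2,1.5,0,0,0,0,0]}}

```text
clock: 15.47
ee_pos: [0.5207, 0.0335, 0.0627]
ee_rot: [2.102, 2.184, 0.075]
force: [-0.9, -0.3, 1.0]
gripper_width: 0.0675
```

```bash
cat > tilt.py <<'E'
from cg import *
def tilt():
    st=r.state(); p=r.snapshot('wrist'); 
    v,u=np.mgrid[0:400,0:640]; P,z=pts(p,np.stack([u.ravel(),v.ravel()],1),st)
    q=(P-O)@B; c=p['color'].reshape(-1,3).astype(int)
    cream=(c[:,0]-c[:,2]>20)&(c[:,0]>80)
    m=(z>0)&cream&(abs(q[:,1])<.045)&(q[:,0]>-.01)&(q[:,0]<.085)&(q[:,2]>.004)&(q[:,2]<.05)
    Q=q[m]; 
    # palate floor: central |y|<8mm, x 5..35
    k=Q[(abs(Q[:,1])<.009)&(Q[:,0]>.006)&(Q[:,0]<.045)]
    A=np.c_[k[:,0],k[:,1],np.ones(len(k))]; co=np.linalg.lstsq(A,k[:,2],rcond=None)[0]
    print('palate slope x,y',co.round(3),'n',len(k),'x range all',np.percentile(Q[:,0],[.5,99.5]).round(4),'y',np.percentile(Q[:,1],[.5,99.5]).round(4))
    for x0 in np.arange(.0,.075,.01):
        s=Q[(abs(Q[:,0]-x0)<.003)]
        if len(s)>10: print(' x%.3f'%x0,'y',np.percentile(s[:,1],[1,99]).round(4),'z min/max',np.percentile(s[:,2],[1,99]).round(4))
    return st,p
E
python3 - <<'E'
from tilt import *
rep(); goto(r.state()['ee_pos'],92)
st,p=tilt(); save(p,'w11')
E
```

```text
cast origin bed [28.8 -0.4  0.5]
cast axes in bed (cols)
 [[-0.876  0.014  0.482]
 [-0.002 -1.     0.024]
 [ 0.482  0.02   0.876]]
front-low [ 55.1  -0.3 -14. ]
back-low [ 2.1 -0.5 15.2]
grip axis [33.2 -0.2  8.4]
backlow L [ 1.8 19.5 14.8]
backlow R [  2.4 -20.5  15.6]
t 15.47 pos [0.5207 0.0335 0.0627] head 92.1 shift mm [0. 0. 0.] turn 0.001 F [-0.9 -0.3  1. ] w 0.0675 zdown -0.9928
palate slope x,y [-0.115 -0.025  0.021] n 3605 x range all [0.0052 0.0601] y [-0.0319  0.0325]
 x0.010 y [-0.0272  0.0279] z min/max [0.0185 0.027 ]
 x0.020 y [-0.0317  0.0319] z min/max [0.0176 0.033 ]
 x0.030 y [-0.0314  0.0324] z min/max [0.0162 0.0318]
 x0.040 y [-0.0317  0.0325] z min/max [0.0145 0.0308]
 x0.050 y [-0.0301  0.0301] z min/max [0.0142 0.0309]
 x0.060 y [-0.0194  0.0196] z min/max [0.014  0.0308]
```

View pics/w11.png

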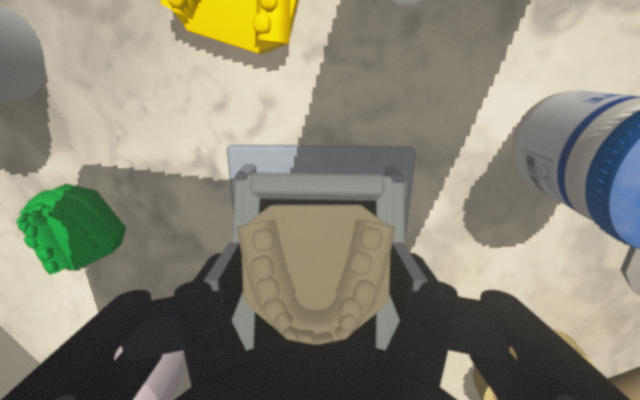

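Call:
{"name": "apply_moves", "arguments": {"commands": [0,-0.3,2,0,0,-0.2,1.5,0,0,0,0,0]}}

```text
clock: 15.77
ee_pos: [0.5212, 0.0333, 0.0595]
ee_rot: [2.101, 2.183, 0.076]
force: [-0.7, 0.1, 1.4]
gripper_width: 0.0672
```

```bash
python3 - <<'E'
from tilt import *
rep(); goto(r.state()['ee_pos'],92)
st,p=tilt()
import pickle
st,p=pickle.load(open('w6.pkl','rb'))
v,u=np.mgrid[0:400,0:640]; P,z=pts(p,np.stack([u.ravel(),v.ravel()],1),st); q=(P-og)@Cg
k=q[(z>0)&(abs(q[:,1])<.009)&(q[:,0]<.0245)&(q[:,0]>-.0145)&(q[:,2]>.004)]
print('table palate',np.linalg.lstsq(np.c_[k[:,:2],np.ones(len(k))],k[:,2],rcond=None)[0],len(k))
E
```

```text
cast origin bed [27.6 -0.6 -2.6]
cast axes in bed (cols)
 [[-0.877  0.014  0.481]
 [-0.002 -1.     0.024]
 [ 0.481  0.02   0.876]]
front-low [ 53.9  -0.5 -17. ]
back-low [ 0.9 -0.6 12.1]
grip axis [32.  -0.3  5.3]
backlow L [ 0.6 19.4 11.7]
backlow R [  1.2 -20.6  12.5]
t 15.77 pos [0.5212 0.0333 0.0595] head 92.1 shift mm [0. 0. 0.] turn 0.001 F [-0.7  0.1  1.4] w 0.0672 zdown -0.9926
palate slope x,y [-0.028 -0.021  0.016] n 3613 x range all [0.0034 0.0584] y [-0.0321  0.0325]
 x0.000 y [0.0074 0.0189] z min/max [0.0143 0.0162]
 x0.010 y [-0.0284  0.0302] z min/max [0.0142 0.0268]
 x0.020 y [-0.0316  0.0316] z min/max [0.014  0.0294]
 x0.030 y [-0.0324  0.0325] z min/max [0.0131 0.0294]
 x0.040 y [-0.0318  0.0321] z min/max [0.0135 0.0291]
 x0.050 y [-0.029   0.0284] z min/max [0.0133 0.0305]
 x0.060 y [-0.0184  0.0435] z min/max [0.0127 0.0485]
table palate [ 9.44584875 -0.08766343  0.07170725] 5008
```

Call:
{"name": "apply_moves", "arguments": {"commands": [0,0,0,0,0,0,0,0,0,0,0,0,0,0,0,0], "claw": 98}}

```text
clock: 16.15
ee_pos: [0.521, 0.0332, 0.0593]
ee_rot: [2.102, 2.184, 0.075]
force: [-0.8, -0.4, -0.4]
gripper_width: 0.0836
```

```bash
python3 - <<'E'
from tilt import *
goto(r.state()['ee_pos'],92)
st,p=tilt(); save(p,'w12')
E
```

```text
t 16.15 pos [0.521  0.0332 0.0593] head 92.1 shift mm [0. 0. 0.] turn 0.001 F [-0.8 -0.4 -0.4] w 0.0836 zdown -0.9927
palate slope x,y [ 0.004 -0.007  0.014] n 3578 x range all [0.002  0.0591] y [-0.0317  0.0323]
 x0.000 y [-0.0206  0.0208] z min/max [0.0124 0.0152]
 x0.010 y [-0.0312  0.0317] z min/max [0.0128 0.0273]
 x0.020 y [-0.0311  0.0313] z min/max [0.0128 0.0275]
 x0.030 y [-0.0317  0.032 ] z min/max [0.0129 0.0279]
 x0.040 y [-0.0313  0.032 ] z min/max [0.0128 0.028 ]
 x0.050 y [-0.0269  0.0273] z min/max [0.0129 0.03  ]
 x0.060 y [-0.0162  0.0165] z min/max [0.0129 0.029 ]
```

View pics/w12.png

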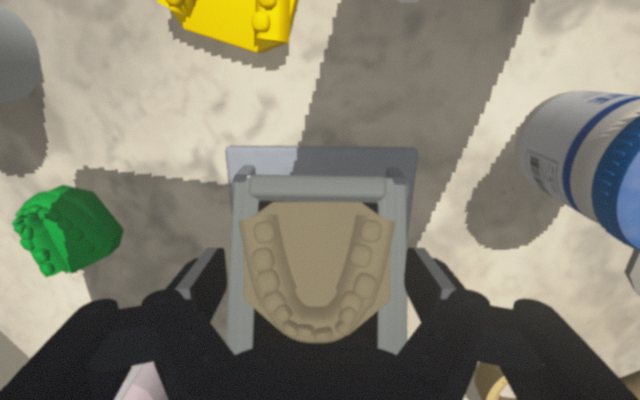

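Call:
{"name": "apply_moves", "arguments": {"commands": [0,0,-12,0,0,0,-20,0,0,2,-30,0,0,4,-36,0,0,6,-36,0]}}

```text
clock: 16.62
ee_pos: [0.5126, 0.0393, 0.1901]
ee_rot: [2.111, 2.193, 0.059]
force: [1.6, 0.1, -0.0]
gripper_width: 0.084
```

```bash
python3 - <<'E'
from tilt import *
print(r.state()['joint_positions'].round(3))
goto([.655,.0384,.26],92)
st,p=tilt(); save(p,'w13')
E
```

```text
[-0.068  0.152 -0.229  1.09  -0.033 -0.107]
t 16.62 pos [0.5126 0.0393 0.1901] head 92.1 shift mm [ -9.  148.2 -55.7] turn 0.001 F [ 1.6  0.1 -0. ] w 0.0840 zdown -0.9945
palate slope x,y [ 0.001 -0.008  0.014] n 962 x range all [0.0024 0.0618] y [-0.0321  0.0324]
 x0.000 y [-0.0197  0.0206] z min/max [0.0122 0.0152]
 x0.010 y [-0.0319  0.0324] z min/max [0.0128 0.0272]
 x0.020 y [-0.032   0.0319] z min/max [0.0127 0.0278]
 x0.030 y [-0.0319  0.0322] z min/max [0.0126 0.0275]
 x0.040 y [-0.0314  0.0323] z min/max [0.0126 0.0282]
 x0.050 y [-0.0269  0.0274] z min/max [0.0126 0.03  ]
 x0.060 y [-0.0148  0.0168] z min/max [0.0072 0.0292]
```

View pics/w13.png

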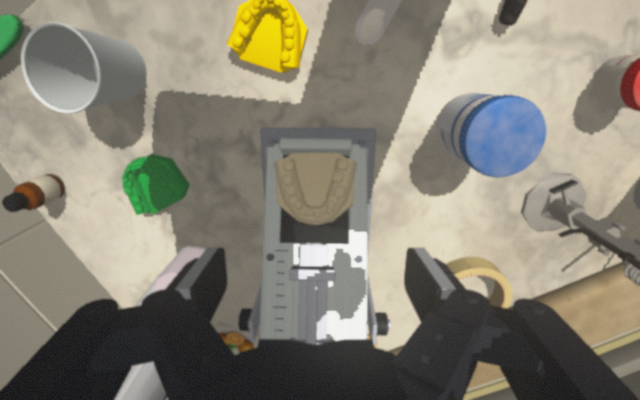

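Call:
{"name": "apply_moves", "arguments": {"commands": [-2,5,-30,0,-2,20,-28,0,-2,32,-5,0,-2,32,0,0,-1,25,0,0], "claw": 45}}

```text
clock: 17.08
ee_pos: [0.6221, 0.0382, 0.2831]
ee_rot: [2.1, 2.183, 0.077]
force: [0.6, 0.7, 0.7]
gripper_width: 0.0385
```

```bash
python3 - <<'E'
from tilt import *
goto([.6487,.0384,.1845],92)
st=r.state(); p=r.snapshot('wrist'); save(p,'w14')
print(project(p,grip(.0973,1.85),st),project(p,grip(.0973,1.85)+Y*.01,st))
print([ (x['conf'],x['uv'],pts(p,np.array(x['uv']),st)[0]) for x in r.mark_of(p,'lever_grip')][:2])
E
```

```text
t 17.08 pos [0.6221 0.0382 0.2831] head 92.1 shift mm [  3.7  15.2 101. ] turn 0.001 F [0.6 0.7 0.7] w 0.0385 zdown -0.9925
[[319.27028764 225.28953097]] [[332.14778471 225.5815798 ]]
[]
```

View pics/w14.png

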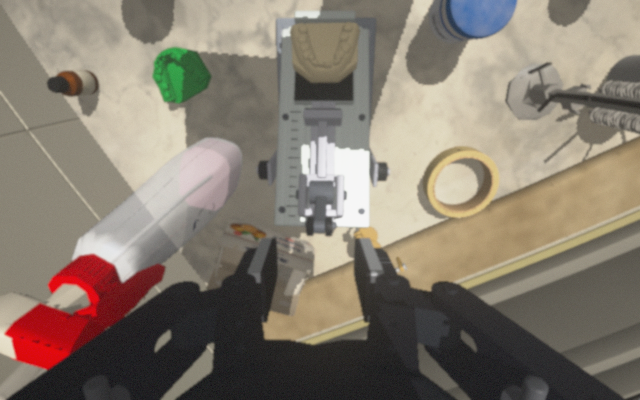

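Call:
{"name": "apply_moves", "arguments": {"commands": [1,4,24,0,1,4,24,0,0,4,20,0,0,2,12,0,0,0,0,0]}}

```text
clock: 17.6
ee_pos: [0.6458, 0.0375, 0.1996]
ee_rot: [2.101, 2.184, 0.075]
force: [-0.1, -0.1, -1.2]
gripper_width: 0.038
```

```bash
python3 - <<'E'
from tilt import *
goto([.650,.038,.1855],92)
st=r.state(); p=r.snapshot('wrist'); save(p,'w15')
print(project(p,grip(.0973,1.85),st),project(p,grip(.0973,1.85)+Y*.01,st))
E
```

```text
t 17.60 pos [0.6458 0.0375 0.1996] head 92.1 shift mm [ 1.   2.6 14.4] turn 0.001 F [-0.1 -0.1 -1.2] w 0.0380 zdown -0.9928
[[317.21626022 261.0950342 ]] [[337.19712731 261.62847945]]
```

View pics/w15.png

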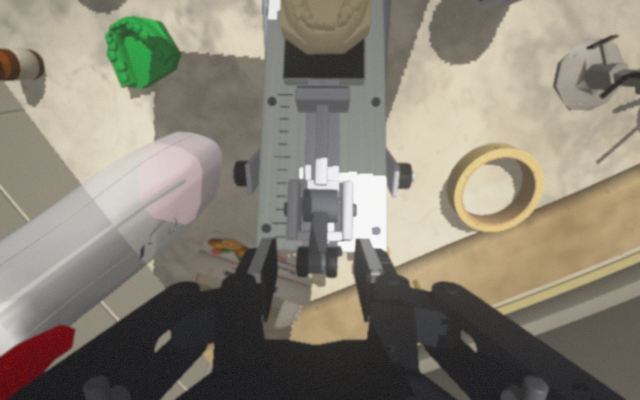

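Roller at (318,262), centred between the fingers. Descending and pinching.

Call:
{"name": "apply_moves", "arguments": {"commands": [1,1,8,0,0,1,6,0,0,0.5,2,0,0,0,0,0]}}

```text
clock: 17.98
ee_pos: [0.6499, 0.0381, 0.1869]
ee_rot: [2.099, 2.182, 0.079]
force: [-0.0, 0.4, -0.3]
gripper_width: 0.0383
```

Call:
{"name": "apply_moves", "arguments": {"commands": [0,0,0,0,0,0,0,0,0,0,0,0,0,0,0,0], "claw": 12, "grip_force": 30}}

```text
clock: 18.32
ee_pos: [0.6498, 0.0379, 0.1878]
ee_rot: [2.098, 2.181, 0.079]
force: [1.0, -0.5, -3.4]
gripper_width: 0.0191
```

```bash
python3 - <<'E'
from tilt import *
s=r.state();Rm=R.from_rotvec(s['ee_rot']).as_matrix();print('pinch bed',bd(s['ee_pos']-Rm[:,2]*.0165).round(4))
g=grip(.0973,1.85)
print(np.round((Rm.T@(B@np.array([-.036,0,0])))*1e3,1),'for 36mm downslope')
goto(s['ee_pos'],92)
p=r.snapshot('wrist'); save(p,'w16')
E
```

```text
pinch bed [2.092e-01 1.000e-04 5.780e-02]
[  0.9 -33.1  14.2] for 36mm downslope
t 18.32 pos [0.6498 0.0379 0.1878] head 92.1 shift mm [0. 0. 0.] turn 0.001 F [ 1.  -0.5 -3.4] w 0.0191 zdown -0.9922
```

View pics/w16.png

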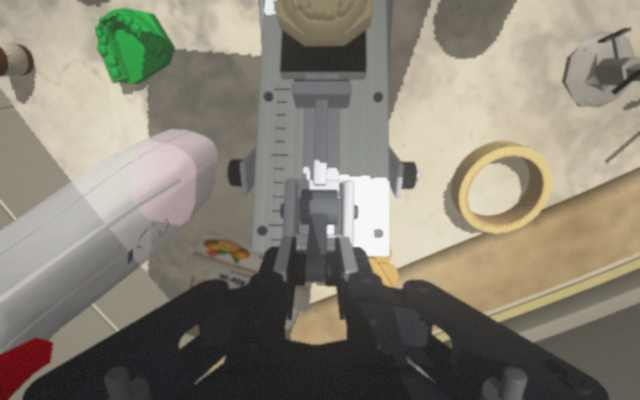

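Call:
{"name": "apply_moves", "arguments": {"commands": [0.2,-6,2.6,0,0.2,-8,3.5,0,0.2,-8,3.5,0,0.2,-6,2.6,0]}}

```text
clock: 18.7
ee_pos: [0.6249, 0.0371, 0.1735]
ee_rot: [2.095, 2.178, 0.086]
force: [1.7, 0.1, -0.8]
gripper_width: 0.0189
```

```bash
python3 - <<'E'
from tilt import *
def k():
    s=r.state();Rm=R.from_rotvec(s['ee_rot']).as_matrix();print('pinch bed',bd(s['ee_pos']-Rm[:,2]*.0165).round(4)); goto(s['ee_pos'],92)
k()
p=r.snapshot('wrist'); save(p,'w17')
E
```

```text
pinch bed [1.803e-01 1.000e-04 5.790e-02]
t 18.70 pos [0.6249 0.0371 0.1735] head 92.1 shift mm [0. 0. 0.] turn 0.001 F [ 1.7  0.1 -0.8] w 0.0189 zdown -0.9914
```

View pics/w17.png

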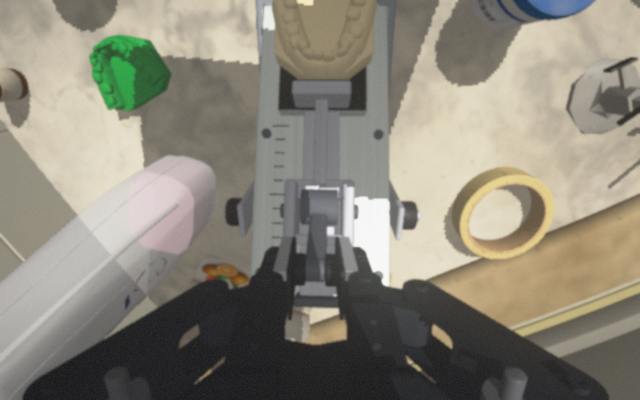

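Call:
{"name": "apply_moves", "arguments": {"commands": [0,-3,1.3,0,0,-3,1.3,0,0,-1.5,0.6,0]}}

```text
clock: 19.0
ee_pos: [0.6165, 0.0367, 0.1692]
ee_rot: [2.095, 2.178, 0.087]
force: [1.8, -0.1, 2.5]
gripper_width: 0.0192
```

```bash
python3 - <<'E'
from tilt import *
s=r.state();Rm=R.from_rotvec(s['ee_rot']).as_matrix();print('pinch bed',bd(s['ee_pos']-Rm[:,2]*.0165).round(4)); goto(s['ee_pos'],92)
p=r.snapshot('wrist'); save(p,'w18')
E
```

```text
pinch bed [1.709e-01 1.000e-04 5.840e-02]
t 19.00 pos [0.6165 0.0367 0.1692] head 92.1 shift mm [0. 0. 0.] turn 0.001 F [ 1.8 -0.1  2.5] w 0.0192 zdown -0.9913
```

View pics/w18.png

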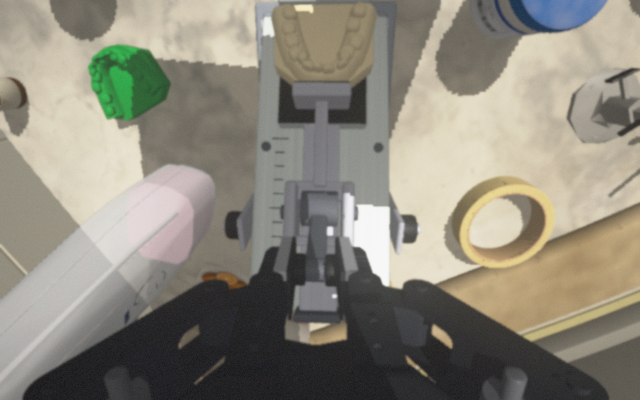

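```bash
cat > dn.py <<'E'
from tilt import *
def dn(s0=.061,das=(.2,.4,.6)):
    s=r.state();Rm=R.from_rotvec(s['ee_rot']).as_matrix()
    pin=s['ee_pos']-Rm[:,2]*.0165; b=bd(pin)-np.array([.0014,0,.0027])
    v=b-np.array([s0+.08,0,.013]); e=np.arctan2(v[2],-v[0]); a=e-np.radians(20)
    print('angle %.3f radius %.4f'%(a,np.hypot(v[0],v[2])),'y',round(b[1],4))
    for da in das:
        t=grip(s0,a-da); print('to %.2f'%(a-da),np.round(Rm.T@(t-W(*b))*1e3,1))
    goto(s['ee_pos'],92)
E
python3 -c "
from dn import *
dn()"
```

```text
angle 1.808 radius 0.0514 y 0.0
to 1.61 [ -0.  -10.2  -1.4]
to 1.41 [  0.1 -20.6  -0.3]
to 1.21 [  0.3 -30.4   2.9]
t 19.05 pos [0.6164 0.0367 0.1693] head 92.1 shift mm [0. 0. 0.] turn 0.001 F [-0.2 -0.5 -1.1] w 0.0191 zdown -0.9913
```

Call:
{"name": "apply_moves", "arguments": {"commands": [0,-6,-0.8,0,0,-6,-0.4,0,0,-6,0.2,0,0,-6,1.3,0]}}

```text
clock: 19.38
ee_pos: [0.592, 0.0358, 0.1654]
ee_rot: [2.095, 2.178, 0.088]
force: [4.7, 0.5, -2.8]
gripper_width: 0.0191
```

```bash
python3 -c "
from dn import *
dn()"
```

```text
angle 1.325 radius 0.0520 y -0.0
to 1.13 [ 0.3 -9.6  4. ]
to 0.93 [  0.6 -18.2   9.8]
to 0.73 [  1.  -25.4  17.2]
t 19.38 pos [0.592  0.0358 0.1654] head 92.1 shift mm [0. 0. 0.] turn 0.001 F [ 4.7  0.5 -2.8] w 0.0191 zdown -0.9913
```

Call:
{"name": "apply_moves", "arguments": {"commands": [0.2,-7,2.8,0,0.2,-6.5,4,0,0.2,-6,5,0,0.2,-5,5.5,0]}}

```text
clock: 19.72
ee_pos: [0.5682, 0.0349, 0.1453]
ee_rot: [2.092, 2.175, 0.093]
force: [4.7, 1.1, 2.4]
gripper_width: 0.0192
```

```bash
python3 -c "
from dn import *
dn()"
```

```text
angle 0.720 radius 0.0528 y -0.0001
to 0.52 [ 0.6 -5.1  9.2]
to 0.32 [ 1.  -8.9 18.8]
to 0.12 [  1.5 -10.7  29. ]
t 19.72 pos [0.5682 0.0349 0.1453] head 92.1 shift mm [0. 0. 0.] turn 0.001 F [4.7 1.1 2.4] w 0.0192 zdown -0.9907
```

Call:
{"name": "apply_moves", "arguments": {"commands": [0.3,-3,6,0,0.3,-2.7,6,0,0.3,-2.2,6,0,0.3,-1.2,6,0]}}

```text
clock: 20.05
ee_pos: [0.56, 0.0345, 0.1214]
ee_rot: [2.09, 2.173, 0.095]
force: [-0.1, 0.2, 8.8]
gripper_width: 0.0189
```

```bash
python3 -c "
from dn import *
dn(das=(.1,.2,.3))"
```

```text
angle 0.239 radius 0.0535 y -0.0002
to 0.14 [0.4 0.7 5.4]
to 0.04 [ 0.7  0.5 10.6]
to -0.06 [ 0.9  0.7 15.8]
t 20.05 pos [0.56   0.0345 0.1214] head 92.1 shift mm [0. 0. 0.] turn 0.001 F [-0.1  0.2  8.8] w 0.0189 zdown -0.9902
```

Call:
{"name": "apply_moves", "arguments": {"commands": [0.2,0,4.5,0,0.2,0,4.5,0,0.2,0.2,3.5,0]}}

```text
clock: 20.3
ee_pos: [0.5604, 0.0345, 0.1093]
ee_rot: [2.089, 2.172, 0.096]
force: [0.9, 0.3, 6.8]
gripper_width: 0.0197
```

```bash
python3 -c "
from dn import *
dn(das=(.1,))"
```

```text
angle 0.012 radius 0.0536 y -0.0002
to -0.09 [0.4 2.  5.1]
t 20.30 pos [0.5604 0.0345 0.1093] head 92.1 shift mm [0. 0. 0.] turn 0.001 F [0.9 0.3 6.8] w 0.0197 zdown -0.9899
```

Press a bit more to reach the end, checking force.

Call:
{"name": "apply_moves", "arguments": {"commands": [0,0,3,0,0,0,2,0]}}

```text
clock: 20.47
ee_pos: [0.5611, 0.0344, 0.1064]
ee_rot: [2.086, 2.17, 0.1]
force: [-11.6, 2.1, 33.0]
gripper_width: 0.0193
```

```bash
python3 - <<'E'
from dn import *
dn(das=(.1,))
p=r.snapshot('wrist'); save(p,'w19')
E
```

```text
angle -0.043 radius 0.0536 y -0.0003
to -0.14 [0.5 2.3 5. ]
t 20.47 pos [0.5611 0.0344 0.1064] head 92.1 shift mm [0. 0. 0.] turn 0.001 F [-11.6   2.1  33. ] w 0.0193 zdown -0.9894
```

View pics/w19.png

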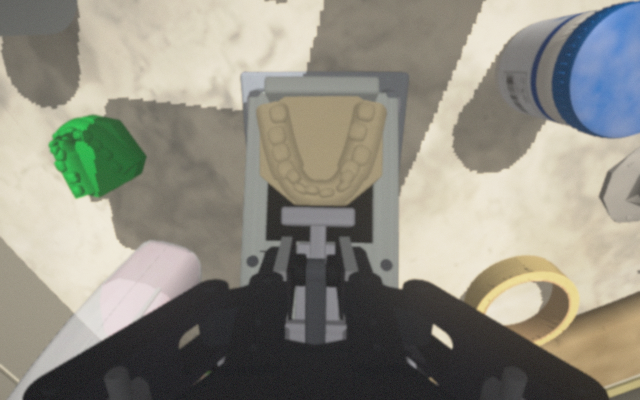

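Call:
{"name": "apply_moves", "arguments": {"commands": [0,0,0,0,0,0,0,0,0,0,0,0], "claw": 45}}

```text
clock: 20.77
ee_pos: [0.5586, 0.0344, 0.1065]
ee_rot: [2.086, 2.17, 0.098]
force: [0.1, -0.2, 0.2]
gripper_width: 0.0381
```

Call:
{"name": "apply_moves", "arguments": {"commands": [0,0,-8,0,0,0,-15,0,0,0,-25,0,0,0,-30,0,0,-5,-30,0]}}

```text
clock: 21.18
ee_pos: [0.5336, 0.0387, 0.2085]
ee_rot: [2.097, 2.18, 0.079]
force: [0.4, 0.4, -0.4]
gripper_width: 0.0383
```

```bash
python3 - <<'E'
from dn import *
goto(r.state()['ee_pos'],92)
st,p=tilt(); save(p,'w20')
import pickle; pickle.dump((st,p),open('w20.pkl','wb'))
v,u=np.mgrid[0:400,0:640]; P,z=pts(p,np.stack([u.ravel(),v.ravel()],1),st); q=(P-O)@B; q=q[(z>0)&(abs(q[:,1])<.06)&(q[:,0]>-.03)&(q[:,0]<.2)&(abs(q[:,2])<.07)]
j=q[(abs(q[:,1])>.01)&(abs(q[:,1])<.017)&(q[:,0]>.05)&(q[:,0]<.09)]
for x0 in np.arange(.05,.09,.002):
    s=j[abs(j[:,0]-x0)<.001]; 
    if len(s): print('  %.3f'%x0,len(s),np.round(np.median(s[:,2]),4))
f=q[(abs(q[:,1])<.025)&(q[:,2]>.004)&(q[:,2]<.010)&(q[:,0]<.012)]; print('fence/back gap pts',np.round(f[:,0],4)[:10])
l=q[(abs(q[:,1])<.009)&(q[:,0]>.08)&(q[:,0]<.11)&(q[:,2]>.028)]; print('roller top', len(l), l.mean(0) if len(l) else 0, l[:,2].max())
E
```

```text
t 21.18 pos [0.5336 0.0387 0.2085] head 92.1 shift mm [0. 0. 0.] turn 0.001 F [ 0.4  0.4 -0.4] w 0.0383 zdown -0.9920
palate slope x,y [ 0.009 -0.01   0.014] n 883 x range all [0.0006 0.0589] y [-0.0323  0.0324]
 x0.000 y [-0.025   0.0242] z min/max [0.0054 0.0152]
 x0.010 y [-0.0328  0.033 ] z min/max [0.0126 0.0274]
 x0.020 y [-0.0322  0.0319] z min/max [0.0128 0.0274]
 x0.030 y [-0.032   0.0323] z min/max [0.0125 0.0277]
 x0.040 y [-0.0317  0.0315] z min/max [0.0128 0.0281]
 x0.050 y [-0.0263  0.0263] z min/max [0.0064 0.0299]
 x0.060 y [-0.0145  0.0145] z min/max [0.0115 0.0239]
  0.050 20 0.0248
  0.052 50 0.0238
  0.054 50 0.0224
  0.056 52 0.0187
  0.058 30 0.0157
  0.060 14 0.023
  0.062 38 0.024
  0.064 40 0.0244
  0.066 41 0.0242
  0.068 43 0.0241
  0.070 91 0.0137
  0.072 35 0.0002
  0.074 30 0.0001
  0.076 32 0.0002
  0.078 53 -0.0009
  0.080 22 -0.0136
  0.082 22 -0.0136
  0.084 22 -0.0137
  0.086 20 -0.0135
  0.088 25 -0.0135
fence/back gap pts [ 0.0004  0.0001  0.0004 -0.0003  0.0005  0.0001  0.0004  0.0001]
roller top 579 [9.53880813e-02 1.21643163e-05 3.41700945e-02] 0.039687867480594136
```

View pics/w20.png

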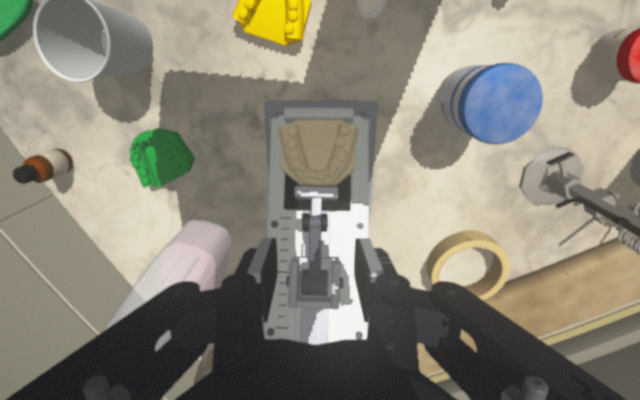

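```bash
python3 - <<'E'
from bed import *
import pickle
for f,s0 in (('w2.pkl',.0255),('w20.pkl',.060)):
    st,p=pickle.load(open(f,'rb'))
    v,u=np.mgrid[0:400,0:640]; P,z=pts(p,np.stack([u.ravel(),v.ravel()],1),st); q=(P-O)@B; q=q[z>0]; q[:,0]-=s0
    l=q[(abs(q[:,1])<.003)&(q[:,0]>.04)&(q[:,0]<.072)&(q[:,2]>.018)&(q[:,2]<.06)]
    print(f,len(l),np.polyfit(l[:,0],l[:,2],1))
    l=q[(abs(q[:,1])<.010)&(abs(q[:,1])>.005)&(q[:,0]>.015)&(q[:,0]<.045)&(q[:,2]>.028)&(q[:,2]<.06)]
    print(len(l),l.mean(0),np.percentile(l[:,2],98))
s=r.state(); 
p=r.snapshot('top'); save(p,'t3')
p2=r.snapshot('side'); save(p2,'s3')
d0=pickle.load(open('d0.pkl','rb'))[1]
for l in ['separator_jar','beaker','vaseline_jar','dropper','spray_bottle']:
    for n,a in (('top',p),('side',p2)):
        c=r.mark_of(a,l); print(l,n,[(round(x['conf'],2),np.round(x['uv'],1).tolist()) for x in c][:1])
E
```

```text
w2.pkl 188 [-0.36907787  0.04678576]
112 [3.37603311e-02 5.56476194e-06 3.61272547e-02] 0.03894596388581692
w20.pkl 315 [-0.360347    0.04629668]
235 [ 0.03150559 -0.00026081  0.03662826] 0.039146755849626284
separator_jar top [(0.78, [253.3, 233.7])]
separator_jar side [(0.95, [246.3, 229.4])]
beaker top [(0.81, [385.1, 243.9])]
beaker side [(0.85, [355.9, 287.6])]
vaseline_jar top [(0.92, [200.4, 253.9])]
vaseline_jar side [(0.86, [196.5, 224.8])]
dropper top [(0.58, [425.0, 195.2])]
dropper side [(0.72, [413.3, 265.1])]
spray_bottle top [(0.81, [356.4, 155.7])]
spray_bottle side [(0.97, [365.9, 210.1])]
```

```bash
python3 -c "
from h import *
goto([.5,0,.3],92); print(r.sign_off())"
```

```text
t 21.83 pos [0.534  0.0387 0.2073] head 92.1 shift mm [-41.8 -24.4 -94.4] turn 0.001 F [-0.6  0.   0.3] w 0.0382 zdown -0.9918
the job is handed in; nothing more can be done
None
```

I finished the job and handed it in at 21.8 s of the 64 s allowed. No verdict was reported.

I flipped the cam lever up by its roller and slid the stop back to about 97 mm. Then I picked up the plaster cast across its sides and let the slope turn it as I lowered it, so it lay flat on the pad with its back at the fence. Last, I pulled the stop against the cast and swung the lever down to its end stop.

What the last checks showed:
- **Cast:** it lies flat, with a slope relative to the pad of about 0.01 rad. It is central to within about 0.5 mm, and its back is within about 1 mm of the fence.
- **Stop:** the gap from fence to jaw measured about 60 mm, inside the 57 to 64.5 mm wanted.
- **Lever:** its slope in the image matches the start position, so it is fully down.
- **Bystanders:** in the top and side pictures each jar, the beaker and each bottle shows within about 4 pixels of where it began.
- **Robot:** the gripper is open and well clear of everything.

None of these checks failed, but three points are less certain:
- **Clamping force:** I could not measure the stop's force on the cast. I inferred contact from the gap and from the lever reaching its end.
- **Hard press:** the wrist force reached about 33 N for a moment when I pressed the lever onto its end stop.
- **Tool tilt:** the tool tilted up to about 8 degrees during the moves, and I allowed for it.

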